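Stand the reference gas cylinders in their sprung rack

ROBOT

A 6-joint arm with a two-finger parallel gripper is mounted at the origin on a cart in front of the work surface, level with it; the furniture and walls round the work are solid. World frame = base frame: x ahead of the robot, y to its left, z up, the work surface at z = 0. Lengths are in m, angles in rad, forces in N, time in s.
With the tool pointing down it reaches from about 0.325 to 1 m from the base axis. Payload 5.1 kg.
Tool frame: the origin (TCP) lies at the very end of the fingers, on their centre line; the grasp point (between the pads) lies robot.grip_point_offset behind it (robot.grip_point_offset is the distance from the TCP to the grasp point, in m); z points along the fingers, y is the direction in which the jaws open and shut (so a half turn about z gives the same grasp; the last joint's range is limited). The gripper opens to 85 mm and grips with 20 to 120 N. Pads are 22 mm wide; open, the fingers measure 114 mm over their backs; the gripper's body (76 mm by 85 mm) begins 54 mm behind the grasp point. The pads swing forward as they close: fully open they stand 13 mm farther back than shut.
Start: joints at [-1.431, 0.124, 1.65, -0, 1.367, -0.083], TCP at [0.144, -0.634, 0.231] pointing down, gripper open.
Joint ranges: [-2.61, 2.61], [-1.02, 2.33], [0.03, 2.71], [-1.35, 4.49], [0.32, 2.68], [-2.91, 2.91]. Speed limits (rad/s): [2.57, 2.57, 3.14, 3.14, 3.14, 3.14].

INTERFACE

Orientations are given as a unit quaternion [x, y, z, w].
In Python, from rig import robot gives the robot as it stands.
- The arm moves only by the tool arm_command, never from a script. Its argument "deltas" is a list that holds one entry, the list of rows, each a list of 7 numbers: the opening, from 0 (shut) to 1 (fully open), then the shift along the tool's x, y, z each as a share of 0.25 m, from -1 to 1, then the turn, a rotation vector about the tool's x, y, z each as a share of pi rad, from -1 to 1. A call has 1 to 20 rows; each row is the pose to reach, as a shift and turn from the pose commanded when the call began, along the tool's axes at that moment, turning the shorter way round; what a row does not reach only later rows make up. A row lasts 1/8 s, in which the tool goes at most 62.5 mm and 10.7 degrees, less where a joint would pass 70% of its speed; a pose out of reach is approached as far as the arm can. A call with a number of a shift or a turn outside -1 to 1 is refused whole. A call with a gripper value outside its range is refused whole. The fingers move at their own pace and stop on an object; "force" is the grip in N (left out, the last holds). Time passes only in rows, so rows that repeat a pose let the fingers close. It gives the time, the measured TCP pose, the force and the opening at its end, in the units of the state.
- robot.get_state(): the state, without advancing time (a new reading comes with each control period).
- robot.grab_frame(name): name is "scene" or "side" or "wrist"; returns a dict with "color" (480x640x3 uint8, red, green, blue), "intrinsics" (3x3 intrinsics, pixels), "world_from_camera" (4x4, takes a point from camera to world coordinates). Camera axes: x right, y down, z forward; pixel columns grow to the right and rows downward; lengths in m; the calibration is good to about 2 mm. A picture is of the moment at which its call begins. There is no depth.
- robot.hand_in(): hands the job in, once; it reports no verdict.
The state is a dict: "time": time; "qpos": joint angles; "joint_velocities": joint speeds; "joint_efforts": joint torques, N m; "tool_pos": TCP position; "tcp_rot": TCP orientation; "wrist_force": force on the tool from outside, world axes, zero at the start; "wrist_torque": the same for the moment, N m; "finger_gap": finger opening in m.
Only numpy, scipy, OpenCV 4.12 (cv2) and the standard library are available. Lean on these libraries where they do the work, as an engineer would, in place of code of your own. Each camera call takes 0.05 s, during which the arm holds its last target. There are 200 camera calls.

TASK

Load the lying reference gas cylinders into the bench rack: lift the wedge off its peg and push it fully down into the slot at the right-hand end of the rack, so that it holds the sprung locking slide open by itself. Bring each cylinder to a bay of its own, butt its foot against the back stop and raise it by the cap until it stands upright fully home in the bay; they are heavy, so keep the foot of a cylinder low over the worktop all the while (less than 100 mm up). When all of them stand, pull the wedge so that the slide springs fully shut across them, hang the wedge back on its peg, and leave the other things on the worktop where they are.

Things in the scene. Friction and masses are not known exactly. Their poses are not given: they have to be found in the camera images.
- rack: White rack for 3 gas cylinders, fixed, 380 mm wide. Origin on the worktop at mid-width, in the front face of the back stop (upright plate, 84 mm high); x to the back, y to its left end seen from the robot, z up. Bays at y = +80, 0, -80 mm, open to -x and above, no floor (cylinders stand on the worktop). Near bays and slot nothing of it is above 107 mm.
- bay_left (a point): where the foot centre of a standing cylinder belongs in the left bay: on the worktop, 23 mm in front of the back stop, rack y = +80 mm; axes as the rack's. A wall cabinet hangs 0.68 m above the worktop, its front at world x = 0.60, over the back stop: keep the arm low there
- bay_middle (a point): the same for the middle bay, rack y = 0. Rubber kerbs 22 mm high and 26 mm wide with round noses, at y = +-40 and +-120 mm, reach 57 mm forward of the back stop and leave 54 mm between them for the foot
- bay_right (a point): the same for the right bay, rack y = -80 mm. Over the kerbs, white fingers 80 to 84 mm above the worktop, 28 mm wide, reach 60 mm forward of the back stop and leave 52 mm between them for the cylinder
- peg (a point): hanging point on top of a level steel peg, 8 mm thick, at the left end of the rack, 175 mm above the worktop. Axes as the rack's. The peg runs 53 mm along -x from an upright (30 mm wide, 192 mm high, 28 mm behind this point); its end, 25 mm in front of this point, turns up to 10 mm above the top of the peg. The wedge hangs on it by its hole
- slot (a point): wedge slot at the right end of the rack, on the worktop: the wedge's origin comes here, axes parallel to the rack's, when driven fully down. Slot 24 mm wide in x between cheeks, 100 mm high, open above. Its -y side is the abutment face, 17 mm from this point; on the +y side is the slide's roller, 14 mm from the abutment when shut
- slide (a joint): sprung steel locking slide on top of the rack (z 86 to 106 mm), in m: 0 shut, grows to the rack's +y, stop at 0.023. Spring 2.7 N shut, 5 N open. Shut, its 3 upright tabs bar the bays (6 to 33 mm left of each bay's middle, 56 to 61 mm before the back stop); from 0.016 they are clear. The wedge fully down holds it at about 0.020
- roller (a point): centre of the black roller at the right end of the slide (12 mm diameter, 14 mm long along rack x, 92 mm above the worktop), which the sloping side of the wedge pushes to +y; at rack x = -27 mm, y = -155 mm + slide value
- wedge: grey plastic wedge, 14 mm thick (x), 34 mm wide (y +-17 mm), 150 mm long (z), 0.09 kg. Origin at the tip, mid thickness and mid full width; z up from tip to handle. Side y = -17 mm is flat and goes against the abutment; the other slopes: the tip is 6 mm wide (y -17 to -11), full width from 76 mm above the tip. About 15 N drive it down. Hanging, its axes are the rack's
- hole_top (a point): middle of the upper edge of the wedge's hanging hole, 140 mm above its tip; it rests on the peg when the wedge hangs. The hole goes through the thickness, 20 mm wide and 28 mm high (112 to 140 mm above the tip). Grip the wedge across its 34 mm width at the hole
- cylinder_1: gas cylinder, 170 mm long, 0.35 to 0.7 kg (None if absent). Origin mid foot face, x along the axis to the cap. Square black rubber boot 46 x 46 mm (x 0 to 30 mm) keeps it from rolling; aluminium body 44 mm thick to x = 122 mm; black cap 28 mm thick, x 134 to 170 mm. It lies with its axis 23 mm up, cap roughly to the robot; standing, its x points up and its origin is at z = 0
- cylinder_1_cap (a point): middle of the cap of cylinder_1, on the axis, 152 mm from the foot: where it is gripped to raise it
- cylinder_2: gas cylinder, 170 mm long, 0.35 to 0.7 kg (None if absent). Origin mid foot face, x along the axis to the cap. Square black rubber boot 46 x 46 mm (x 0 to 30 mm) keeps it from rolling; aluminium body 44 mm thick to x = 122 mm; black cap 28 mm thick, x 134 to 170 mm. It lies with its axis 23 mm up, cap roughly to the robot; standing, its x points up and its origin is at z = 0
- cylinder_2_cap (a point): middle of the cap of cylinder_2, on the axis, 152 mm from the foot: where it is gripped to raise it
- cylinder_3: gas cylinder, 170 mm long, 0.35 to 0.7 kg (None if absent). Origin mid foot face, x along the axis to the cap. Square black rubber boot 46 x 46 mm (x 0 to 30 mm) keeps it from rolling; aluminium body 44 mm thick to x = 122 mm; black cap 28 mm thick, x 134 to 170 mm. It lies with its axis 23 mm up, cap roughly to the robot; standing, its x points up and its origin is at z = 0
- cylinder_3_cap (a point): middle of the cap of cylinder_3, on the axis, 152 mm from the foot: where it is gripped to raise it
- sample_cup: bystander: screw-lid sample cup, 66 mm wide, 68 mm high; origin under its middle
- timer: bystander: white bench timer, 60 x 68 x 24 mm; origin under its middle
- notebook: bystander: notebook, 148 x 108 x 11 mm, lying flat; origin under its middle
- tape_roll: bystander: roll of tape, 100 mm wide, 25 mm high, lying flat; origin under its middle

How it is judged:
By the outcome, as a careful person would: the job done as asked, in the order asked, and still so for the second after the job is handed in, with the robot touching nothing.
Of cylinder_1, cylinder_2, cylinder_3 only 2 to 3 are there at a start; the rules pass over those that are not, and their reading is None.
At some moment in a run one of cylinder_1, cylinder_2, cylinder_3 may be knocked a few centimetres aside while the robot is not near it.
It also fails if it takes over 210 s, if anything falls off the work surface, if the arm or the gripper's body presses on something with over 40 N, if the wrist force passes 120 N, or if a joint passes its speed limit or range.

## Working session

There is one attempt and no reset: what is moved stays moved. The work goes in short steps, Python scripts to look and compute and a tool call to move; the robot and the scene stay as the last step left them, time stands still between calls to the robot, and variables do not carry over. Pictures are saved under pics/ and viewed, about 12 in all and at most 16, crops included, and the job is handed in when it is done.

Besides the shell and the picture viewer there is one more tool, called after "Request:" by a JSON object that holds its "op" and its "data". arm_command: Moves the arm, as the interface text tells. Its arguments: {"type":"object","properties":{"deltas":{"type":"array","items":{"type":"array","items":{"type":"array","items":{"type":"number"}}}},"force":{"type":"number"}},"required":["deltas"]}

```bash
mkdir -p pics; ls
cat > h.py <<'E'
import numpy as np, cv2
from rig import robot
from scipy.spatial.transform import Rotation as R
def snap(n,f):
    d=robot.grab_frame(n); cv2.imwrite('pics/'+f,d['color'][:,:,::-1]); np.savez('pics/'+f+'.npz',K=d['intrinsics'],T=d['world_from_camera']); return d
def ray(f,u,v,z):
    d=np.load('pics/'+f+'.npz'); T=d['T']; r=T[:3,:3]@np.linalg.solve(d['K'],[u,v,1]); c=T[:3,3]; return c+r*(z-c[2])/r[2]
def proj(f,p):
    d=np.load('pics/'+f+'.npz'); T=d['T']; q=d['K']@(T[:3,:3].T@(np.array(p)-T[:3,3])); return q[:2]/q[2]
E
python3 - <<'E'
from h import *
print(robot.get_state(), robot.grip_point_offset)
for n in ['scene','side','wrist']:
    d=snap(n,n+'0.png'); print(n,d['intrinsics'].tolist(),d['world_from_camera'].round(4).tolist())
E
```

```text
pics
{'time': 0.0, 'qpos': array([-1.43058443e+00,  1.24502897e-01,  1.65168255e+00,  5.34253409e-06,
        1.36749118e+00, -8.25958217e-02]), 'joint_velocities': array([ 0.00140231,  0.00058821, -0.00028714,  0.00054377,  0.00141857,
       -0.00149224]), 'joint_efforts': array([-2.52872687e-04, -4.23616576e+01, -3.65451837e+01, -1.26805497e-05,
        7.10211316e-03,  1.76924129e-06]), 'tool_pos': array([ 0.14351959, -0.63332981,  0.23004939]), 'tcp_rot': array([ 9.93800526e-01,  1.11172969e-01, -2.73988497e-05, -1.04163007e-03]), 'wrist_force': array([ 0.04849786, -0.0913277 , -0.1606239 ]), 'wrist_torque': array([-0.05895729,  0.02569553, -0.00732529]), 'finger_gap': 0.085164736764889} 0.0187
scene [[521.2867490141014, 0.0, 317.6356713540855], [0.0, 521.2867490141014, 232.952914859747], [0.0, 0.0, 1.0]] [[-0.4484, -0.4057, 0.7964, -0.5943], [-0.8937, 0.2148, -0.3938, 0.5116], [-0.0113, -0.8884, -0.4589, 0.8017], [0.0, 0.0, 0.0, 1.0]]
side [[618.2710106788932, 0.0, 319.11685885819963], [0.0, 618.2710106788932, 244.24758420725053], [0.0, 0.0, 1.0]] [[0.8872, -0.2903, 0.3587, -0.0261], [-0.4614, -0.5725, 0.6777, -1.0948], [0.0086, -0.7668, -0.6419, 1.1314], [0.0, 0.0, 0.0, 1.0]]
wrist [[352.3070242253476, 0.0, 325.55042078533404], [0.0, 352.3070242253476, 240.1962542621578], [0.0, 0.0, 1.0]] [[0.2194, -0.9327, -0.2862, 0.216], [-0.9756, -0.2101, -0.0634, -0.6163], [-0.001, 0.2932, -0.9561, 0.3731], [0.0, 0.0, 0.0, 1.0]]
```

View pics/scene0.png

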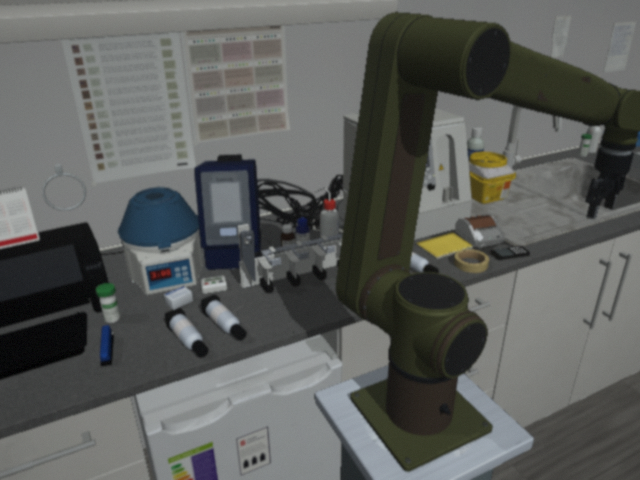

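View pics/side0.png

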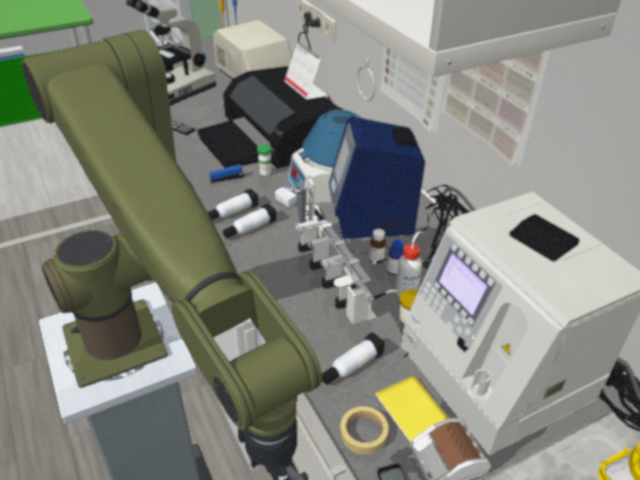

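The scene view shows two cylinders at left, at about (185,332) and (222,317), and the rack at about (240-340, 230-290). The side view also shows a third cylinder at about (353,358). Next I'll enlarge both.

Run:
```python
import cv2
a=cv2.imread('pics/side0.png')[150:390,200:400]; cv2.imwrite('pics/sc.png',cv2.resize(a,None,fx=2.5,fy=2.5,interpolation=2)) 
a=cv2.imread('pics/side0.png')[180:330,280:390]; b=cv2.imread('pics/scene0.png')[210:360,150:350]
cv2.imwrite('pics/rc.png',cv2.resize(b,None,fx=4,fy=4,interpolation=2))
cv2.imwrite('pics/rs.png',cv2.resize(a,None,fx=4,fy=4,interpolation=2))
```

```text
(no output)
```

View pics/sc.png

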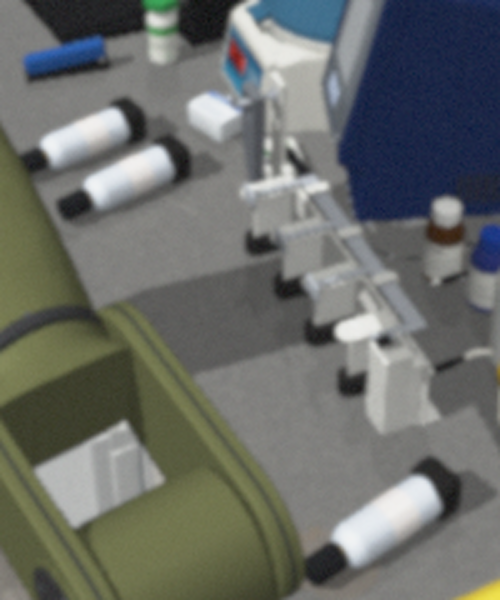

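View pics/rc.png

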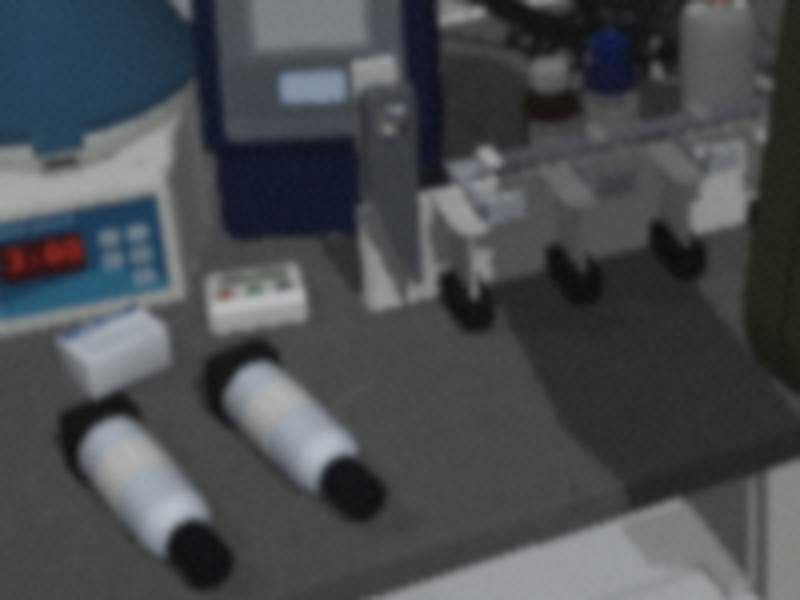

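Four kerb noses show in the side crop at about (260,248), (288,292), (318,338) and (350,390). The wedge hangs at the left end. The three cylinders are clear.

Run:
```python
from h import *
s=lambda u,v,z:ray('side0.png',200+u/2.5,150+v/2.5,z)
c=lambda u,v,z:ray('scene0.png',150+u/4,210+v/4,z)
print('kerb side'); 
for p in [(260,248),(288,292),(318,338),(350,390)]: print(s(*p,0).round(4))
print('kerb scene')
for p in [(478,325),(582,300),(688,275)]: print(c(*p,0).round(4))
for n,ps in {'right':[(322,567),(445,482)],'B':[(72,206),(178,155)],'C':[(30,160),(132,115)]}.items(): print(n,[s(*p,.023).round(4) for p in ps])
for n,ps in {'B':[(360,495),(240,368)],'C':[(205,562),(92,425)]}.items(): print(n,[c(*p,.023).round(4) for p in ps])
print('wedge hole',s(277,80,.16),c(393,110,.16))
```

```text
kerb side
[0.5581 0.0998 0.    ]
[0.5524 0.0195 0.    ]
[ 0.5475 -0.0594  0.    ]
[ 0.5406 -0.1418  0.    ]
kerb scene
[0.5458 0.0982 0.    ]
[0.5412 0.0215 0.    ]
[ 0.5358 -0.0593  0.    ]
right [array([ 0.4007, -0.3417,  0.023 ]), array([ 0.5503, -0.307 ,  0.023 ])]
B [array([0.3878, 0.2388, 0.023 ]), array([0.5352, 0.2726, 0.023 ])]
C [array([0.375 , 0.3426, 0.023 ]), array([0.5181, 0.3728, 0.023 ])]
B [array([0.3772, 0.2402, 0.023 ]), array([0.5384, 0.2663, 0.023 ])]
C [array([0.3603, 0.3386, 0.023 ]), array([0.5209, 0.3663, 0.023 ])]
wedge hole [0.62063173 0.1806504  0.16      ] [0.58184943 0.13495033 0.16      ]
```

```bash
cat >> h.py <<'E'
def Rh(h,tilt=0):  # heading of tool x (rad), tool z down; tilt about tool y
    return R.from_euler('z',h)*R.from_euler('x',np.pi)*R.from_euler('y',tilt)
def row(g,pos,rot,start=None):
    s=robot.get_state()
    p0,r0=(s['tool_pos'],R.from_quat(s['tcp_rot'])) if start is None else start
    d=r0.inv().apply(np.array(pos)-p0)/.25; w=(r0.inv()*rot).as_rotvec()/np.pi
    print([g]+[float(x) for x in d.round(4)]+[float(x) for x in w.round(4)],'rows>=%.1f'%max(np.linalg.norm(d)*4,np.linalg.norm(w)*180/10.7))
def st():
    s=robot.get_state(); r=R.from_quat(s['tcp_rot']); x=r.apply([1,0,0]); z=r.apply([0,0,1])
    print('t',round(s['time'],2),s['tool_pos'].round(4),'head',round(float(np.arctan2(x[1],x[0])),4),'z',z.round(3),'F',s['wrist_force'].round(1),'gap',round(s['finger_gap'],4))
E
python3 - <<'E'
from h import *
a=(np.array([.32,-.40,.28]),Rh(1.7)); row(1,*a); row(1,[.5,-.02,.30],Rh(np.pi-.07),a)
E
```

```text
[1, 0.8948, -0.7552, -0.1974, -0.0004, -0.0004, -0.4702] rows>=7.9
[1, 1.4146, 0.9098, -0.08, 0.0, 0.0, -0.4366] rows>=7.3
```

Request:
{"op": "arm_command", "data": {"deltas": [[[1,0.3,-0.25,-0.07,0,0,-0.16],[1,0.6,-0.5,-0.14,0,0,-0.32],[1,0.9,-0.75,-0.2,0,0,-0.47],[1,0.9,-0.75,-0.2,0,0,-0.47],[1,0.9,-0.75,-0.2,0,0,-0.47],[1,0.9,-0.75,-0.2,0,0,-0.47],[1,0.9,-0.75,-0.2,0,0,-0.47],[1,0.9,-0.75,-0.2,0,0,-0.47],[1,0.9,-0.75,-0.2,0,0,-0.47],[1,0.9,-0.75,-0.2,0,0,-0.47]]]}}

```text
time: 1.4
tool_pos: [0.3215, -0.4013, 0.2811]
tcp_rot: [0.661, 0.75, 0.0, -0.0]
wrist_force: [-0.8, -0.6, 0.4]
finger_gap: 0.0856
```

Request:
{"op": "arm_command", "data": {"deltas": [[[1,0.7,0.45,-0.04,0,0,-0.22],[1,0.7,0.45,-0.04,0,0,-0.22],[1,0.7,0.45,-0.04,0,0,-0.22],[1,0.7,0.45,-0.04,0,0,-0.22],[1,0.7,0.45,-0.04,0,0,-0.22]]]}}

```text
time: 2.02
tool_pos: [0.4112, -0.2123, 0.2915]
tcp_rot: [0.367, 0.93, -0.0, 0.0]
wrist_force: [0.4, -0.6, 0.3]
finger_gap: 0.0854
```

Run:
```python
from h import *
st(); row(1,[.5,-.02,.30],Rh(np.pi-.07))
```

```text
t 2.02 [ 0.4112 -0.2123  0.2915] head 2.3909 z [ 0. -0. -1.] F [ 0.4 -0.6  0.3] gap 0.0854
[1, 0.265, 0.8049, -0.034, -0.0001, 0.0002, -0.2167] rows>=3.6
```

Request:
{"op": "arm_command", "data": {"deltas": [[[1,0.265,0.8,-0.034,0,0,-0.217],[1,0.265,0.8,-0.034,0,0,-0.217],[1,0.265,0.8,-0.034,0,0,-0.217],[1,0.265,0.8,-0.034,0,0,-0.217],[1,0.265,0.8,-0.034,0,0,-0.217]]]}}

```text
time: 2.65
tool_pos: [0.4992, -0.0219, 0.2995]
tcp_rot: [0.036, 0.999, -0.0, -0.0]
wrist_force: [-0.4, -0.1, 0.4]
finger_gap: 0.0855
```

Run:
```python
from h import *
st(); d=snap('wrist','w1.png'); snap('scene','s1.png'); snap('side','sd1.png')
cv2.imwrite('pics/w1c.png',cv2.resize(d['color'][60:380,:,::-1],(800,400),interpolation=2))
```

```text
t 2.65 [ 0.4992 -0.0219  0.2995] head 3.0705 z [-0.001 -0.    -1.   ] F [-0.4 -0.1  0.4] gap 0.0855
```

View pics/w1.png

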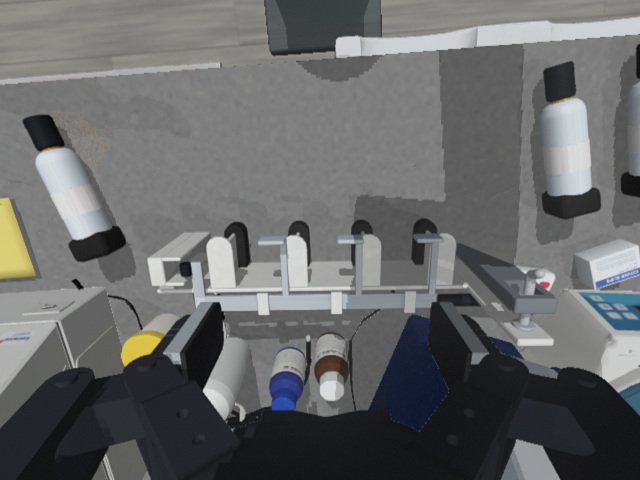

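The wrist view shows the finger noses at about (220,238), (297,236), (369,236) and (446,235). The wedge hangs at about (525,290), with the peg post at (530,320). The cylinders are at (70,190), (568,140) and the image's right edge. I'll enlarge the rack.

Run:
```python
import cv2,numpy as np
a=cv2.imread('pics/w1.png')
f=lambda c:cv2.resize(c,None,fx=3.5,fy=3.5,interpolation=2)
cv2.imwrite('pics/w1z.png',np.vstack([f(a[217:302,140:365]),f(a[217:302,345:570])]))
```

```text
(no output)
```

View pics/w1z.png

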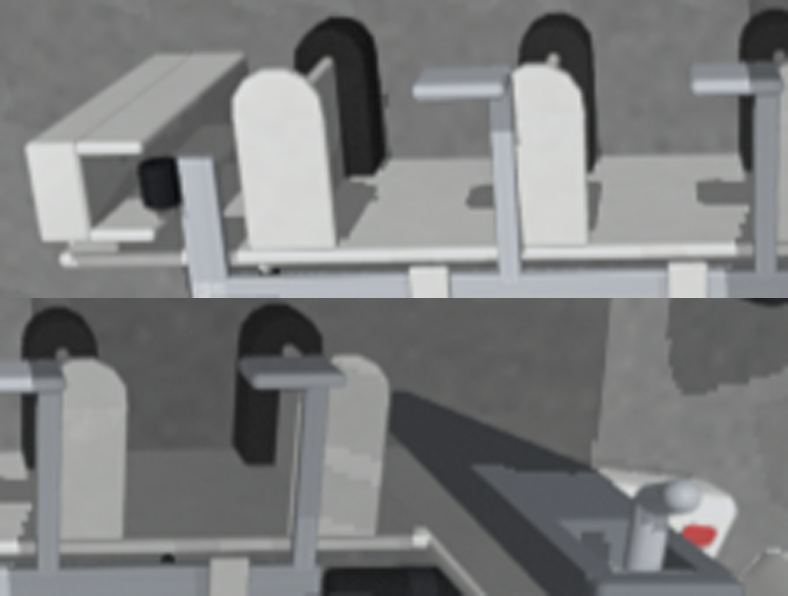

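```bash
cat > fit.py <<'E'
from h import *
from scipy.optimize import least_squares
t=lambda X,Y:(140+X/3.5,217+Y/3.5); b=lambda X,Y:(345+X/3.5,217+(Y-298)/3.5)
P=[((-.0,-.106,.084),t(336,246)),((0,-.134,.084),t(248,247)),((0,-.026,.084),t(587,243)),((0,.054,.084),b(122,538)),((0,.134,.084),b(376,534)),
((-.06,-.12,.084),t(270,69)),((-.06,-.04,.084),t(543,66)),((-.046,-.106,.084),t(322,108)),((-.046,-.026,.084),t(583,104)),((-.046,.054,.084),b(127,397)),((-.046,.134,.084),b(389,393))]
W=lambda q,p:np.array([q[0]+np.cos(q[2])*p[0]-np.sin(q[2])*p[1],q[1]+np.sin(q[2])*p[0]+np.cos(q[2])*p[1],p[2]])
res=lambda q:np.concatenate([proj('w1.png',W(q,p))-u for p,u in P])
s=least_squares(res,[.61,-.02,-.07],loss='soft_l1')
Q=s.x
if __name__=='__main__':
    print(Q,s.fun.reshape(-1,2).round(1).tolist())
    for n,p in dict(roller=(-.027,-.155,.092),slot=(-.027,-.158,.1)).items(): print(n,proj('w1.png',W(Q,p)).round(1),W(Q,p).round(4))
    inv=lambda w:(np.array([[np.cos(Q[2]),np.sin(Q[2])],[-np.sin(Q[2]),np.cos(Q[2])]])@(w[:2]-Q[:2])).round(4)
    print('ball',inv(ray('w1.png',*b(683,495),.182)),'wedge top front L,R',inv(ray('w1.png',*b(598,588),.185)),inv(ray('w1.png',*b(740,573),.185)))
    r=lambda u,v,z:ray('w1.png',u,v,z)
    for n,ps in {'R':[(41,116),(104,252)],'B':[(560,64),(573,214)]}.items():
        print(n,[r(*p,.046).round(4) for p in ps])
E
python3 fit.py
python3 - <<'E'
import cv2
a=cv2.imread('pics/w1.png'); f=lambda c:cv2.resize(c,None,fx=3,fy=3,interpolation=2)
import numpy as np
cv2.imwrite('pics/w1y.png',np.hstack([f(a[100:270,10:135]),f(a[50:220,520:640])]))
E
```

```text
[ 0.58690168 -0.02158577 -0.05509964] [[-0.1, 0.3], [-0.2, 0.4], [0.2, 0.0], [0.3, -0.2], [0.2, -0.2], [0.4, -0.8], [-2.3, -1.2], [-0.1, 0.3], [-0.0, 0.3], [0.1, 0.5], [0.2, 0.4]]
roller [185.9 268.2] [ 0.5514 -0.1749  0.092 ]
slot [180.1 271.1] [ 0.5512 -0.1779  0.1   ]
ball [-0.0527  0.1653] wedge top front L,R [-0.0312  0.1475] [-0.0344  0.1794]
R [array([ 0.3854, -0.3169,  0.046 ]), array([ 0.5406, -0.2891,  0.046 ])]
B [array([0.3748, 0.2271, 0.046 ]), array([0.5341, 0.2609, 0.046 ])]
```

View pics/w1y.png

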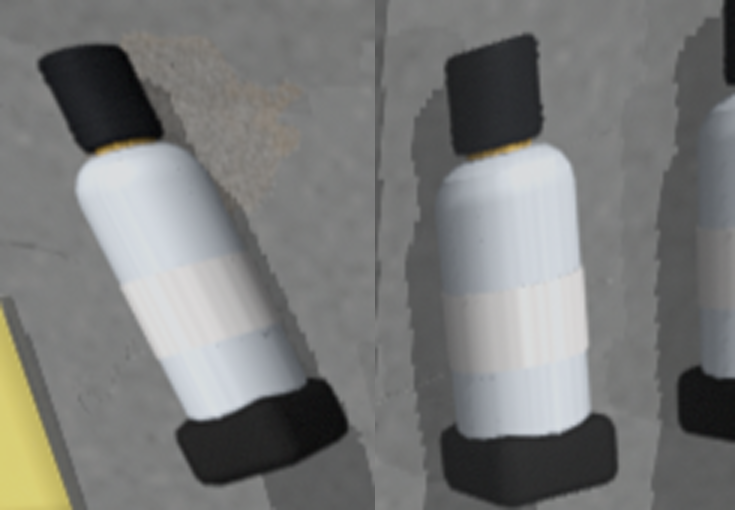

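Run:
```python
from h import *
from fit import Q,W
for n,a,b in [('R',(51,148.3),(99,253)),('B',(561,100),(582.7,213))]:
    c=ray('w1.png',*a,.029)[:2]; f=ray('w1.png',*b,.046)[:2]; d=f-c
    print(n,c.round(4),f.round(4),'len(134)',np.linalg.norm(d).round(4),'yaw',np.arctan2(d[1],d[0]).round(3),'cap',(f-d/np.linalg.norm(d)*.152).round(4))
peg=W(Q,(-.027,.164,.175)); slot=W(Q,(-.027,-.158,0)); print(peg,slot)
h=np.pi+Q[2]
a=(np.array([*W(Q,(-.027,.164,0))[:2],.26]),Rh(h)); row(1,*a)
for n in ['side0.png','scene0.png']: print(n,proj(n,peg),[proj(n,W(Q,(-.06,y,.084))) .round(1).tolist() for y in (-.12,-.04,.04,.12)],proj(n,W(Q,(-.034,.147,.185))),proj(n,W(Q,(-.034,.181,.185))))
```

```text
R [ 0.4185 -0.3292] [ 0.5414 -0.2953] len(134) 0.1274 yaw 0.269 cap [ 0.3949 -0.3357]
B [0.4089 0.2429] [0.5337 0.2718] len(134) 0.1281 yaw 0.227 cap [0.3856 0.2375]
[0.56897442 0.14365228 0.175     ] [ 0.55124132 -0.17785905  0.        ]
[1, -0.232, 0.6871, 0.1577, -0.0001, -0.0002, -0.0059] rows>=3.0
side0.png [299.91475297 189.16677167] [[333.1, 283.7], [319.7, 263.8], [307.1, 245.3], [295.4, 228.0]] [299.94183532 190.03229537] [295.02928334 183.40331664]
scene0.png [246.36654539 235.17782196] [[349.1, 249.2], [323.2, 255.0], [296.3, 261.1], [268.4, 267.5]] [253.16632221 231.63243862] [240.49090432 234.15679888]
```

Request:
{"op": "arm_command", "data": {"deltas": [[[1,-0.23,0.69,0.1,0,0,-0.006],[1,-0.23,0.69,0.1,0,0,-0.006],[1,-0.23,0.69,0.1,0,0,-0.006],[1,-0.23,0.69,0.1,0,0,-0.006],[1,-0.23,0.69,0.1,0,0,-0.006],[1,-0.23,0.69,0.1,0,0,-0.006]]]}}

```text
time: 3.55
tool_pos: [0.5682, 0.1444, 0.2754]
tcp_rot: [0.027, 1.0, -0.0, 0.0]
wrist_force: [-0.1, 0.4, -0.7]
finger_gap: 0.0856
```

Run:
```python
from h import *
from fit import Q,W
st(); row(1,[*W(Q,(-.027,.164,0))[:2],.147],Rh(np.pi+Q[2]))
d=snap('wrist','w2.png'); print([proj('w2.png',W(Q,p)).round(1).tolist() for p in [(-.034,.147,.185),(-.034,.181,.185),(-.052,.164,.183)]])
cv2.imwrite('pics/w2c.png',cv2.resize(d['color'][200:480,200:440,::-1],None,fx=2,fy=2))
```

```text
t 3.55 [0.5682 0.1444 0.2754] head 3.0881 z [ 0.001 -0.    -1.   ] F [-0.1  0.4 -0.7] gap 0.0856
[1, -0.003, -0.0028, 0.5135, -0.0, 0.0003, 0.0005] rows>=2.1
[[299.2, 236.7], [348.5, 236.7], [323.8, 210.5]]
```

View pics/w2c.png

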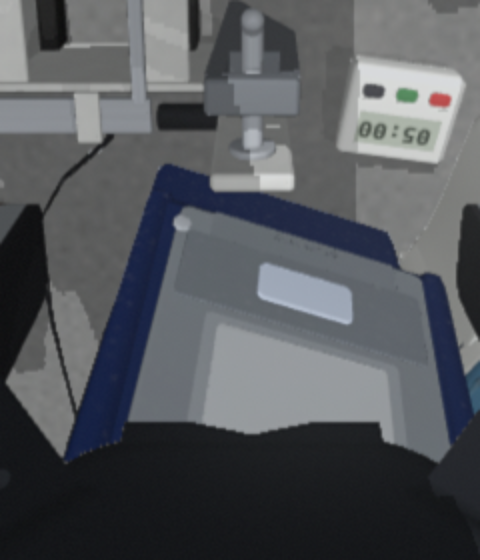

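The wedge top is at crop (205-300, 80), about 1.5 mm to +y of the prediction. The hook ball is at crop (252,20). The jaws straddle the wedge, and a navy instrument stands behind it.

Run:
```python
from h import *
from fit import Q,W
for z in (0,.02): print(ray('scene0.png',207,269,z),ray('side0.png',346,237,z),ray('w2.png',200+165/2,200+165/2,.25),ray('w2.png',200+390/2,200+235/2,.25))
row(1,[*W(Q,(-.026,.1655,0))[:2],.147],Rh(np.pi+Q[2]))
```

```text
[0.74231693 0.21856586 0.        ] [0.69065646 0.09359148 0.        ] [0.56639231 0.12268538 0.25      ] [0.58994229 0.1809823  0.25      ]
[0.70897313 0.22587463 0.02      ] [0.67798702 0.07258449 0.02      ] [0.56639231 0.12268538 0.25      ] [0.58994229 0.1809823  0.25      ]
[1, -0.007, 0.0027, 0.5137, -0.0, 0.0003, 0.0006] rows>=2.1
```

Request:
{"op": "arm_command", "data": {"deltas": [[[1,-0.007,0.003,0.2,0,0,0],[1,-0.007,0.003,0.4,0,0,0],[1,-0.007,0.003,0.514,0,0,0],[1,-0.007,0.003,0.514,0,0,0],[0,-0.007,0.003,0.514,0,0,0],[0,-0.007,0.003,0.514,0,0,0],[0,-0.007,0.003,0.514,0,0,0],[0,-0.007,0.003,0.514,0,0,0],[0,-0.007,0.003,0.514,0,0,0],[0,-0.007,0.003,0.514,0,0,0],[0,-0.007,0.003,0.514,0,0,0],[0,-0.007,0.003,0.514,0,0,0]]], "force": 70}}

```text
time: 5.1
tool_pos: [0.571, 0.147, 0.1483]
tcp_rot: [0.025, 1.0, 0.0, 0.002]
wrist_force: [-0.2, -0.2, 6.7]
finger_gap: 0.0334
```

Run:
```python
from h import *
from fit import Q,W
st(); s=robot.get_state(); c,sn=np.cos(Q[2]),np.sin(Q[2]); d=s['tool_pos'][:2]-Q[:2]; print('rack',c*d[0]+sn*d[1],-sn*d[0]+c*d[1])
```

```text
t 5.1 [0.571  0.147  0.1483] head 3.0912 z [ 0.003  0.    -1.   ] F [-0.2 -0.2  6.7] gap 0.0334
rack -0.02513869904347757 0.16745974678537293
```

Request:
{"op": "arm_command", "data": {"deltas": [[[0,0,0,-0.03,0,0,0],[0,0,0,-0.064,0,0,0],[0,0,0,-0.064,0,0,0],[0,0,0,-0.064,0,0,0],[0,0.1,0,-0.064,0,0,0],[0,0.2,0,-0.064,0,0,0],[0,0.26,0,-0.064,0,0,0],[0,0.26,0,-0.064,0,0,0],[0,0.26,0,-0.2,0,0,0],[0,0.26,0,-0.4,0,0,0],[0,0.26,0,-0.4,0,0,0]]]}}

```text
time: 6.48
tool_pos: [0.5085, 0.1505, 0.2523]
tcp_rot: [0.025, 1.0, 0.001, 0.005]
wrist_force: [0.0, -0.3, -0.9]
finger_gap: 0.033
```

Run:
```python
from h import *
from fit import Q,W
st(); a=(np.array([*W(Q,(-.06,-.158,0))[:2],.26]),Rh(np.pi+Q[2])); row(0,*a); 
d=snap('wrist','w3.png'); snap('side','sd3.png')
cv2.imwrite('pics/w3c.png',d['color'][150:480,160:480,::-1])
```

```text
t 6.47 [0.5085 0.1505 0.2523] head 3.0909 z [ 0.011  0.002 -1.   ] F [ 0.  -0.3 -0.9] gap 0.033
[0, -0.1058, -1.3025, -0.033, 0.0008, 0.0033, 0.0014] rows>=5.2
```

View pics/w3c.png

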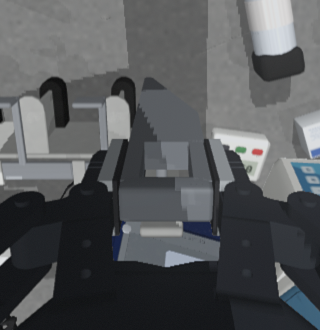

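Request:
{"op": "arm_command", "data": {"deltas": [[[0,0.1,-0.25,-0.03,0,0,0],[0,0.05,-0.5,-0.03,0,0.003,0],[0,0,-0.75,-0.03,0,0.003,0],[0,-0.1,-1.0,-0.03,0,0.003,0.001],[0,-0.1,-1.0,-0.03,0,0.003,0.001],[0,-0.1,-1.0,-0.03,0,0.003,0.001]]]}}

```text
time: 7.32
tool_pos: [0.5168, -0.101, 0.252]
tcp_rot: [0.028, 1.0, 0.001, -0.006]
wrist_force: [0.1, -0.2, -1.6]
finger_gap: 0.0333
```

Run:
```python
from h import *
from fit import Q,W
st(); a=(np.array([*W(Q,(-.0265,-.157,0))[:2],.252]),Rh(np.pi+Q[2])); row(0,*a)
```

```text
t 7.33 [ 0.5168 -0.101   0.252 ] head 3.0865 z [-0.013  0.002 -1.   ] F [ 0.1 -0.2 -1.6] gap 0.0333
[0, -0.1564, -0.2952, -0.0024, 0.0004, -0.004, -0.0] rows>=1.3
```

Request:
{"op": "arm_command", "data": {"deltas": [[[0,-0.156,-0.295,0,0,-0.003,0],[0,-0.156,-0.295,0,0,-0.003,0],[0,-0.156,-0.295,0,0,-0.003,0],[0,-0.156,-0.295,0,0,-0.003,0],[0,-0.156,-0.295,0,0,-0.003,0],[0,-0.156,-0.295,0,0,-0.003,0]]]}}

```text
time: 8.07
tool_pos: [0.5522, -0.1758, 0.2537]
tcp_rot: [0.026, 1.0, -0.0, 0.0]
wrist_force: [0.1, 0.7, -1.5]
finger_gap: 0.033
```

Run:
```python
from h import *
from fit import Q,W
st(); a=(np.array([*W(Q,(-.0265,-.157,0))[:2],.1133+.095]),Rh(np.pi+Q[2])); row(0,*a)
d=snap('wrist','w4.png'); print([proj('w4.png',W(Q,p)).round(1).tolist() for p in [(-.027-.007,-.158-.017,.139),(-.034,-.158-.011,.139)]])
```

```text
t 8.07 [ 0.5522 -0.1758  0.2537] head 3.089 z [ 0. -0. -1.] F [ 0.1  0.7 -1.5] gap 0.033
[0, 0.0014, -0.0046, 0.1814, -0.0, 0.0001, 0.0008] rows>=0.7
[[299.6, 225.5], [307.6, 225.5]]
```

View pics/w4.png

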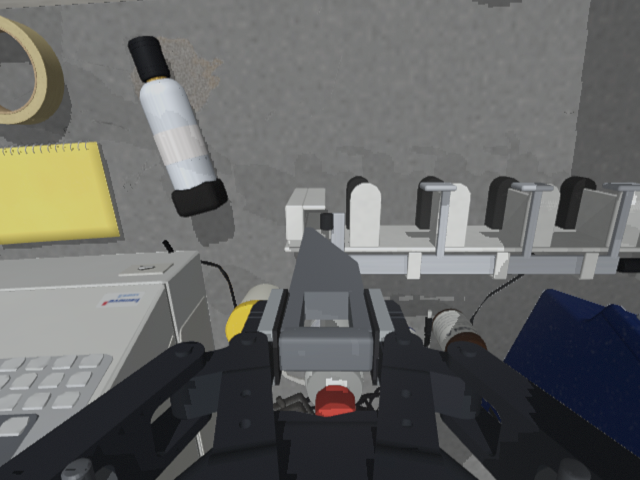

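The wedge tip (about (308,232)) is lined up with the slot. The abutment is at (295,215) and the roller at (327,220). I'll lower it into the slot.

Request:
{"op": "arm_command", "data": {"deltas": [[[0,0,-0.004,0.1,0,0,0],[0,0,-0.004,0.18,0,0,0],[0,0,-0.004,0.22,0,0,0],[0,0,-0.004,0.26,0,0,0],[0,0,-0.004,0.3,0,0,0],[0,0,-0.004,0.3,0,0,0]]], "force": 100}}

```text
time: 8.88
tool_pos: [0.5528, -0.1784, 0.1786]
tcp_rot: [0.027, 1.0, -0.001, 0.001]
wrist_force: [0.2, -3.0, -1.5]
finger_gap: 0.0323
```

Request:
{"op": "arm_command", "data": {"deltas": [[[0,0,0,0.04,0,0,0],[0,0,0,0.08,0,0,0],[0,0,0,0.12,0,0,0],[0,0,0,0.16,0,0,0],[0,0,0,0.2,0,0,0],[0,0,0,0.22,0,0,0],[0,0,0,0.22,0,0,0]]]}}

```text
time: 9.75
tool_pos: [0.551, -0.1775, 0.1215]
tcp_rot: [0.027, 1.0, 0.0, -0.002]
wrist_force: [0.2, -5.0, -5.2]
finger_gap: 0.0328
```

Run:
```python
from h import *
st()
```

```text
t 9.75 [ 0.551  -0.1775  0.1215] head 3.0879 z [-0.003  0.001 -1.   ] F [ 0.2 -5.  -5.2] gap 0.0328
```

Request:
{"op": "arm_command", "data": {"deltas": [[[0,0,0,0.02,0,0,0],[0,0,0,0.035,0,0,0],[0,0,0,0.045,0,0,0],[0,0,0,0.055,0,0,0],[0,0,0,0.055,0,0,0],[0,0,0,0.055,0,0,0]]]}}

```text
time: 10.5
tool_pos: [0.5536, -0.1779, 0.1135]
tcp_rot: [0.027, 1.0, -0.0, 0.001]
wrist_force: [-5.2, -1.7, 15.6]
finger_gap: 0.0324
```

Run:
```python
from h import *
st()
```

```text
t 10.5 [ 0.5536 -0.1779  0.1135] head 3.0879 z [ 0.003 -0.001 -1.   ] F [-5.2 -1.7 15.6] gap 0.0324
```

Request:
{"op": "arm_command", "data": {"deltas": [[[0,0,0,0.01,0,0,0],[0,0,0,0.012,0,0,0],[0,0,0,0.012,0,0,0]]]}}

```text
time: 10.88
tool_pos: [0.5543, -0.178, 0.1133]
tcp_rot: [0.027, 1.0, -0.0, 0.002]
wrist_force: [-7.9, -0.8, 25.6]
finger_gap: 0.0327
```

Run:
```python
from h import *
st()
```

```text
t 10.88 [ 0.5543 -0.178   0.1133] head 3.088 z [ 0.004 -0.001 -1.   ] F [-7.9 -0.8 25.6] gap 0.0327
```

Request:
{"op": "arm_command", "data": {"deltas": [[[0,0,0,-0.018,0,0,0],[0.6,0,0,-0.018,0,0,0],[0.8,0,0,-0.018,0,0,0],[0.8,0,0,-0.018,0,0,0],[0.8,0,0,-0.018,0,0,0],[0.8,0,0,-0.2,0,0,0],[1,0,0,-0.4,0,0,0],[1,0,0,-0.6,0,0,0],[1,0,0,-0.6,0,0,0],[1,0,0,-0.6,0,0,0]]], "force": 40}}

```text
time: 12.12
tool_pos: [0.552, -0.1774, 0.2561]
tcp_rot: [0.027, 1.0, 0.0, -0.0]
wrist_force: [0.7, 0.1, -0.8]
finger_gap: 0.0852
```

Run:
```python
from h import *
from fit import Q,W
st()
d=snap('wrist','w5.png'); print([proj('w5.png',W(Q,p)).round(1).tolist() for p in [(-.034,-.175,.150),(-.034,-.141,.150),(-.027,-.135,.092)]])
a=d['color'][:300,:,::-1]; cv2.imwrite('pics/w5c.png',cv2.resize(a,None,fx=1.25,fy=1.25))
```

```text
t 12.12 [ 0.552  -0.1774  0.2561] head 3.0879 z [-0.001  0.    -1.   ] F [ 0.7  0.1 -0.8] gap 0.0852
[[301.0, 228.7], [347.5, 228.7], [350.2, 219.4]]
```

View pics/w5c.png

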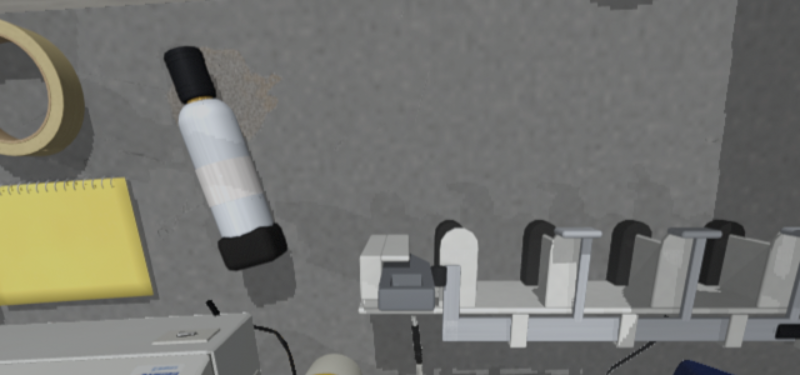

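The wedge sits fully down: its top edge, at image (302-348, 228), matches the prediction, and the roller matches an opening of about 0.020. Next is the right cylinder.

Run:
```python
from h import *
from fit import Q,W
c=ray('w5.png',160,78.4,.029)[:2]; f=ray('w5.png',204,207,.046)[:2]; e=ray('w5.png',184/1.25,46/1.25,.035)[:2]; d=f-c; yaw=np.arctan2(d[1],d[0])
cap=f-d/np.linalg.norm(d)*.152
print(c,f,e,'len',np.linalg.norm(d),np.linalg.norm(f-e),yaw,cap)
row(1,[.45,-.30,.16],Rh(np.pi+yaw))
```

```text
[ 0.41834392 -0.32940143] [ 0.54257737 -0.30049447] [ 0.38390724 -0.33187837] len 0.12755220246608684 0.16174411852226153 0.22861472544167716 [ 0.39453222 -0.334942  ]
[1, 0.3784, -0.5124, 0.3801, 0.0004, -0.0007, -0.0899] rows>=3.0
```

Request:
{"op": "arm_command", "data": {"deltas": [[[1,0.38,-0.51,0.1,0,0,-0.09],[1,0.38,-0.51,0.25,0,0,-0.09],[1,0.38,-0.51,0.38,0,0,-0.09],[1,0.38,-0.51,0.38,0,0,-0.09],[1,0.38,-0.51,0.38,0,0,-0.09]]]}}

```text
time: 12.8
tool_pos: [0.4499, -0.2992, 0.1601]
tcp_rot: [-0.114, 0.993, 0.001, -0.001]
wrist_force: [-0.2, 0.6, 0.1]
finger_gap: 0.0854
```

Run:
```python
from h import *
st(); row(1,[.397,-.334,.006],Rh(np.pi+.24))
```

```text
t 12.8 [ 0.4499 -0.2992  0.1601] head -2.9134 z [-0.002  0.002 -1.   ] F [-0.2  0.6  0.1] gap 0.0854
[1, 0.2366, -0.0893, 0.6166, 0.0009, -0.0005, -0.0038] rows>=2.7
```

Request:
{"op": "arm_command", "data": {"deltas": [[[1,0.237,-0.09,0.2,0,0,-0.004],[1,0.237,-0.09,0.4,0,0,-0.004],[1,0.237,-0.09,0.55,0,0,-0.004],[1,0.237,-0.09,0.617,0,0,-0.004],[1,0.237,-0.09,0.617,0,0,-0.004],[0,0.237,-0.09,0.617,0,0,-0.004],[0,0.237,-0.09,0.617,0,0,-0.004],[0,0.237,-0.09,0.617,0,0,-0.004],[0,0.237,-0.09,0.617,0,0,-0.004],[0,0.237,-0.09,0.617,0,0,-0.004],[0,0.237,-0.09,0.617,0,0,-0.004],[0,0.237,-0.09,0.617,0,0,-0.004],[0,0.237,-0.09,0.617,0,0,-0.004]]], "force": 25}}

```text
time: 14.42
tool_pos: [0.3986, -0.3361, 0.0086]
tcp_rot: [-0.12, 0.993, -0.001, 0.001]
wrist_force: [-1.8, 0.4, 6.2]
finger_gap: 0.0275
```

Run:
```python
from h import *
from fit import Q,W
st(); row(0,[*W(Q,(-.25,-.080,0))[:2],.016],Rh(np.pi+Q[2])); print(W(Q,(-.25,-.08,0)))
d=snap('wrist','w6.png')
cv2.imwrite('pics/w6c.png',d['color'][120:,140:500,::-1])
```

```text
t 14.43 [ 0.3986 -0.3361  0.0086] head -2.9001 z [ 0.001 -0.002 -1.   ] F [-1.8  0.4  6.2] gap 0.0275
[0, 0.0178, 1.0275, -0.0316, -0.0005, 0.0004, 0.0944] rows>=4.1
[ 0.33287534 -0.08769642  0.        ]
```

View pics/w6c.png

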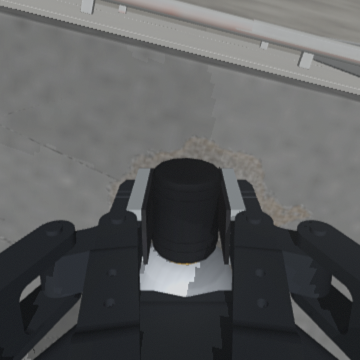

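Gripped in the middle of the cap. I'll pull it back 50 mm to clear the slot block, then move it sideways.

Request:
{"op": "arm_command", "data": {"deltas": [[[0,0,0,-0.03,0,0,0],[0,0.1,0,-0.03,0,0,0],[0,0.2,0,-0.03,0,0,0],[0,0.2,0.1,-0.03,0,0,0.02],[0,0.2,0.2,-0.03,0,0,0.04],[0,0.18,0.3,-0.03,0,0,0.06],[0,0.16,0.4,-0.03,0,0,0.08],[0,0.14,0.5,-0.03,0,0,0.094],[0,0.12,0.6,-0.03,0,0,0.094],[0,0.1,0.7,-0.03,0,0,0.094],[0,0.08,0.8,-0.03,0,0,0.094],[0,0.06,0.9,-0.03,0,0,0.094],[0,0.06,0.9,-0.03,0,0,0.094],[0,0.06,0.9,-0.03,0,0,0.094]]]}}

```text
time: 16.23
tool_pos: [0.329, -0.1201, 0.0146]
tcp_rot: [0.027, 1.0, 0.0, -0.001]
wrist_force: [-1.4, 1.1, -1.5]
finger_gap: 0.027
```

Run:
```python
from h import *
from fit import Q,W
st(); row(0,[*W(Q,(-.235,-.080,0))[:2],.014],Rh(np.pi+Q[2]))
d=snap('side','sd7.png'); print(proj('sd7.png',W(Q,(-.235,-.08,.03))),proj('sd7.png',W(Q,(-.083,-.08,.03))),proj('sd7.png',W(Q,(0,-.08,.0))))
cv2.imwrite('pics/sd7c.png',cv2.resize(d['color'][200:360,200:400,::-1],None,fx=2.5,fy=2.5))
```

```text
t 16.23 [ 0.329  -0.1201  0.0146] head 3.0886 z [-0.001  0.001 -1.   ] F [-1.4  1.1 -1.5] gap 0.027
[0, -0.0688, 0.1303, 0.0022, 0.0001, -0.0004, 0.0007] rows>=0.6
[261.45222839 309.12399104] [317.71985188 291.66486604] [346.56510089 290.91568539]
```

View pics/sd7c.png

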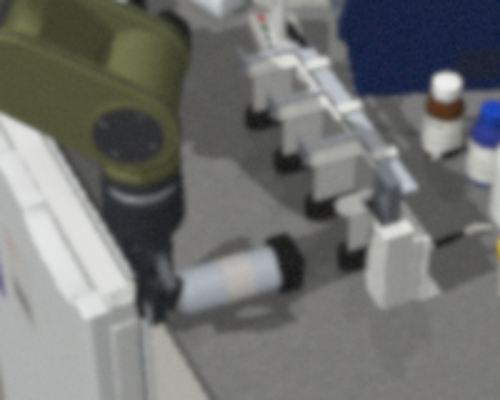

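Request:
{"op": "arm_command", "data": {"deltas": [[[0,-0.02,0.06,0,0,0,0],[0,-0.04,0.13,0,0,0,0],[0,-0.069,0.13,0,0,0,0],[0,-0.069,0.13,0,0,0,0],[0,-0.12,0.13,0,0,0,0],[0,-0.17,0.13,0,0,0,0],[0,-0.22,0.13,0,0,0,0],[0,-0.27,0.13,0,0,0,0],[0,-0.31,0.13,0,0,0,0],[0,-0.31,0.13,0,0,0,0],[0,-0.31,0.13,0,0,0,0]]]}}

```text
time: 17.65
tool_pos: [0.4089, -0.092, 0.015]
tcp_rot: [0.027, 1.0, -0.0, 0.0]
wrist_force: [1.5, 0.6, -3.5]
finger_gap: 0.0272
```

```bash
cat >> fit.py <<'E'
def rk():
    st(); d=robot.get_state()['tool_pos'][:2]-Q[:2]; c,s=np.cos(Q[2]),np.sin(Q[2]); print('rack xy',(c*d[0]+s*d[1]).round(4),(-s*d[0]+c*d[1]).round(4))
E
python3 -c "
from fit import *
rk()"
```

```text
t 17.65 [ 0.4089 -0.092   0.015 ] head 3.088 z [ 0. -0. -1.] F [ 1.5  0.6 -3.5] gap 0.0272
rack xy -0.1739 -0.0801
```

Request:
{"op": "arm_command", "data": {"deltas": [[[0,-0.02,0,0,0,0,0],[0,-0.04,0,0,0,0,0],[0,-0.06,0,0,0,0,0],[0,-0.08,0,0,0,0,0],[0,-0.08,0,0,0,0,0]]]}}

```text
time: 18.27
tool_pos: [0.428, -0.0929, 0.0144]
tcp_rot: [0.027, 1.0, 0.0, -0.001]
wrist_force: [-2.8, -0.6, -2.8]
finger_gap: 0.0271
```

```bash
python3 -c "
from fit import *
rk()"
```

```text
t 18.27 [ 0.428  -0.0929  0.0144] head 3.0881 z [-0.002  0.    -1.   ] F [-2.8 -0.6 -2.8] gap 0.0271
rack xy -0.1547 -0.08
```

Request:
{"op": "arm_command", "data": {"deltas": [[[0,-0.015,0,0,0,0,0],[0,-0.03,0,0,0,0,0],[0,-0.03,0,0,0,0,0]]]}}

```text
time: 18.65
tool_pos: [0.429, -0.0922, 0.0112]
tcp_rot: [0.026, 1.0, 0.001, -0.009]
wrist_force: [-17.9, -1.6, -1.5]
finger_gap: 0.0273
```

```bash
python3 -c "
from fit import *
rk()"
```

```text
t 18.65 [ 0.429  -0.0922  0.0112] head 3.0889 z [-0.017  0.003 -1.   ] F [-17.9  -1.6  -1.5] gap 0.0273
rack xy -0.1538 -0.0792
```

```bash
cat > arc.py <<'E'
import numpy as np,sys
L,x0,z0,n=float(sys.argv[1]),float(sys.argv[2]),float(sys.argv[3]),int(sys.argv[4])
t0=np.arcsin((z0-.023)/L)
for t in np.linspace(t0,np.pi/2,n+1)[1:]:
    x=-L*np.cos(t)-.023*np.sin(t)+.003; z=L*np.sin(t)+.023*np.cos(t)
    print([0,round(-(x-x0)/.25,3),0,round(-(z-z0)/.25,3),0,0,0],end=', ')
E
python3 arc.py .154 -.1464 .033 18
```

```text
[0, np.float64(0.025), 0, np.float64(-0.05), 0, 0, 0], [0, np.float64(0.023), 0, np.float64(-0.099), 0, 0, 0], [0, np.float64(0.016), 0, np.float64(-0.147), 0, 0, 0], [0, np.float64(0.006), 0, np.float64(-0.192), 0, 0, 0], [0, np.float64(-0.009), 0, np.float64(-0.236), 0, 0, 0], [0, np.float64(-0.029), 0, np.float64(-0.276), 0, 0, 0], [0, np.float64(-0.052), 0, np.float64(-0.314), 0, 0, 0], [0, np.float64(-0.079), 0, np.float64(-0.349), 0, 0, 0], [0, np.float64(-0.109), 0, np.float64(-0.38), 0, 0, 0], [0, np.float64(-0.143), 0, np.float64(-0.408), 0, 0, 0], [0, np.float64(-0.18), 0, np.float64(-0.432), 0, 0, 0], [0, np.float64(-0.221), 0, np.float64(-0.452), 0, 0, 0], [0, np.float64(-0.263), 0, np.float64(-0.468), 0, 0, 0], [0, np.float64(-0.308), 0, np.float64(-0.48), 0, 0, 0], [0, np.float64(-0.356), 0, np.float64(-0.488), 0, 0, 0], [0, np.float64(-0.404), 0, np.float64(-0.491), 0, 0, 0], [0, np.float64(-0.454), 0, np.float64(-0.49), 0, 0, 0], [0, np.float64(-0.506), 0, np.float64(-0.484), 0, 0, 0],
```

Request:
{"op": "arm_command", "data": {"deltas": [[[0,0.025,0,-0.05,0,0,0],[0,0.023,0,-0.099,0,0,0],[0,0.016,0,-0.147,0,0,0],[0,0.006,0,-0.192,0,0,0],[0,-0.009,0,-0.236,0,0,0],[0,-0.029,0,-0.276,0,0,0]]]}}

```text
time: 19.4
tool_pos: [0.4428, -0.0938, 0.0846]
tcp_rot: [0.027, 1.0, 0.0, -0.001]
wrist_force: [-7.0, 0.4, -1.3]
finger_gap: 0.0273
```

Run:
```python
from fit import *
rk(); d=snap('side','sd8.png')
cv2.imwrite('pics/sd8c.png',cv2.resize(d['color'][160:330,230:400,::-1],None,fx=3,fy=3))
```

```text
t 19.4 [ 0.4428 -0.0938  0.0846] head 3.0881 z [-0.002  0.    -1.   ] F [-7.   0.4 -1.3] gap 0.0273
rack xy -0.1399 -0.08
```

View pics/sd8c.png

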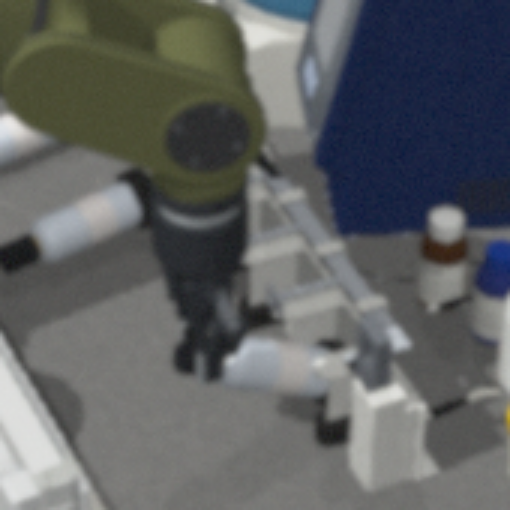

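Run:
```python
from fit import *
g=np.array([-.140,.103])
for th in np.radians([0,10,20,31,40]):
    for l in (.139,.154): # boot centre at 15 mm from foot
        p=g+l*np.array([np.cos(th),-np.sin(th)]); u=proj('sd8.png',W(Q,(p[0],-.08,p[1]))); print(np.degrees(th).round(),l,p.round(3),((u-[230,160])*3).round(0),end=' ')
    print()
```

```text
0.0 0.139 [-0.001  0.103] [353. 305.] 0.0 0.154 [0.014 0.103] [369. 300.] 
10.0 0.139 [-0.003  0.079] [350. 327.] 10.0 0.154 [0.012 0.076] [365. 324.] 
20.0 0.139 [-0.009  0.055] [342. 349.] 20.0 0.154 [0.005 0.05 ] [357. 349.] 
31.0 0.139 [-0.021  0.031] [329. 373.] 31.0 0.154 [-0.008  0.024] [342. 376.] 
40.0 0.139 [-0.034  0.014] [315. 392.] 40.0 0.154 [-0.022  0.004] [327. 397.]
```

The boot is at crop (330,360), which means a tilt of about 30° with the foot down. The cap pivots in the jaws as intended, so I'll carry on up.

Request:
{"op": "arm_command", "data": {"deltas": [[[0,-0.023,0,-0.038,0,0,0],[0,-0.05,0,-0.073,0,0,0],[0,-0.08,0,-0.104,0,0,0],[0,-0.114,0,-0.132,0,0,0],[0,-0.151,0,-0.156,0,0,0],[0,-0.192,0,-0.176,0,0,0],[0,-0.234,0,-0.192,0,0,0],[0,-0.279,0,-0.204,0,0,0],[0,-0.327,0,-0.212,0,0,0],[0,-0.375,0,-0.215,0,0,0],[0,-0.425,0,-0.214,0,0,0],[0,-0.477,0,-0.206,0,0,0],[0,-0.477,0,-0.206,0,0,0],[0,-0.477,0,-0.206,0,0,0]]]}}

```text
time: 21.2
tool_pos: [0.5629, -0.1003, 0.1351]
tcp_rot: [0.027, 1.0, -0.0, 0.001]
wrist_force: [0.3, 0.0, -4.5]
finger_gap: 0.0272
```

Run:
```python
from fit import *
rk(); d=snap('side','sd9.png')
cv2.imwrite('pics/sd9c.png',cv2.resize(d['color'][160:330,230:400,::-1],None,fx=3,fy=3))
```

```text
t 21.2 [ 0.5629 -0.1003  0.1351] head 3.0879 z [ 0.001 -0.    -1.   ] F [ 0.3  0.  -4.5] gap 0.0272
rack xy -0.0197 -0.0799
```

Request:
{"op": "arm_command", "data": {"deltas": [[[0,0,0,0.008,0,0,0],[0,0,0,0.016,0,0,0],[0,0,0,0.016,0,0,0],[0,0,0,0.016,0,0,0]]]}}

```text
time: 21.75
tool_pos: [0.5633, -0.1004, 0.1328]
tcp_rot: [0.027, 1.0, -0.0, 0.001]
wrist_force: [-1.1, 0.6, 4.4]
finger_gap: 0.0274
```

Run:
```python
from fit import *
rk(); d=snap('side','sd9.png')
cv2.imwrite('pics/sd9c.png',cv2.resize(d['color'][160:330,230:400,::-1],None,fx=3,fy=3))
```

```text
t 21.75 [ 0.5633 -0.1004  0.1328] head 3.0879 z [ 0.002 -0.    -1.   ] F [-1.1  0.6  4.4] gap 0.0274
rack xy -0.0192 -0.08
```

View pics/sd9c.png

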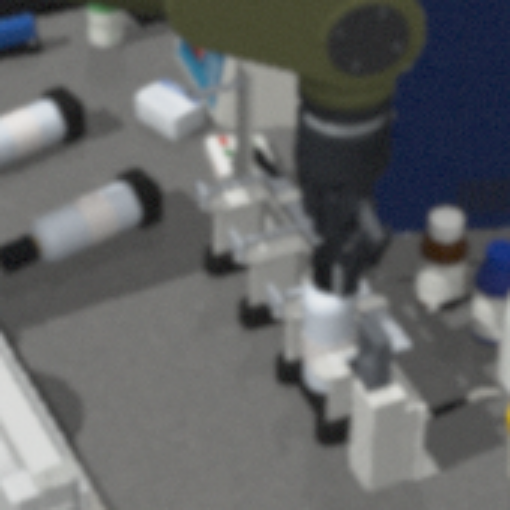

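The cylinder stands upright in the right bay and now rests on the worktop (upward force 4.4 N). I'll release it and move to B.

Request:
{"op": "arm_command", "data": {"deltas": [[[0,0,0,-0.008,0,0,0],[0.5,0,0,-0.008,0,0,0],[0.6,0,0,-0.008,0,0,0],[0.6,0,0,-0.008,0,0,0],[0.6,0,0,-0.008,0,0,0],[0.6,0,0,-0.008,0,0,0],[0.6,0,0,-0.1,0,0,0],[0.6,0,0,-0.25,0,0,0],[0.8,0,0,-0.45,0,0,0],[1,0,0,-0.45,0,0,0],[1,0,0,-0.45,0,0,0]]]}}

```text
time: 23.18
tool_pos: [0.5623, -0.1002, 0.2437]
tcp_rot: [0.027, 1.0, 0.0, -0.0]
wrist_force: [-0.8, -0.4, -0.7]
finger_gap: 0.0855
```

Run:
```python
from fit import *
rk(); d=snap('wrist','w10.png'); snap('side','sd10.png')
print(proj('w10.png',W(Q,(-.023,-.08,.17))))
# cap top dark blob near predicted
g=cv2.cvtColor(d['color'],cv2.COLOR_RGB2GRAY); m=(g<60).astype(np.uint8); n,l,s,c=cv2.connectedComponentsWithStats(m)
for i in range(1,n):
    if 200<s[i,4]<20000: print(s[i].tolist(),c[i].round(1).tolist())
row(1,[.42,.12,.2],Rh(np.pi+.2))
```

```text
t 23.18 [ 0.5623 -0.1002  0.2437] head 3.0879 z [-0.  0. -1.] F [-0.8 -0.4 -0.7] gap 0.0855
rack xy -0.0202 -0.0799
[324.61068988 249.13963383]
[611, 0, 29, 22, 503] [623.6, 8.4]
[593, 137, 47, 31, 1277] [616.8, 152.4]
[280, 172, 21, 53, 290] [295.1, 189.4]
[351, 172, 20, 52, 221] [355.1, 190.1]
[422, 172, 30, 54, 872] [432.5, 196.1]
[493, 172, 38, 53, 1087] [507.2, 196.0]
[304, 181, 44, 19, 293] [325.6, 186.3]
[239, 207, 29, 35, 475] [253.0, 222.1]
[305, 218, 42, 50, 1635] [325.4, 242.8]
[547, 255, 58, 16, 721] [574.8, 262.8]
[362, 317, 8, 43, 213] [365.1, 335.5]
[378, 332, 42, 36, 781] [397.4, 345.3]
[1, 0.6122, 0.8485, 0.1704, 0.0003, -0.0009, -0.0808] rows>=4.2
```

Request:
{"op": "arm_command", "data": {"deltas": [[[1,0.1,0.2,-0.14,0,0,0],[1,0.2,0.5,-0.14,0,0,0],[1,0.25,0.8,-0.14,0,0,0],[1,0.25,1.0,-0.14,0,0,0],[1,0.25,1.0,-0.14,0,0,0],[1,0.25,1.0,-0.14,0,0,0],[1,0.25,1.0,-0.14,0,0,0]]]}}

```text
time: 24.15
tool_pos: [0.5135, 0.1515, 0.2781]
tcp_rot: [0.027, 1.0, -0.0, -0.001]
wrist_force: [0.0, 0.0, 0.3]
finger_gap: 0.0853
```

```bash
cat > cyl.py <<'E'
from fit import *
def blobs(f,th=48,lo=300):
    g=cv2.cvtColor(cv2.imread('pics/'+f),cv2.COLOR_BGR2GRAY); n,l,s,c=cv2.connectedComponentsWithStats((g<th).astype(np.uint8))
    for i in range(1,n):
        if lo<s[i,4]<9000 and s[i,1]<300: print(s[i].tolist(),c[i].round(1).tolist(),'z.03:',ray(f,*c[i],.03)[:2].round(4))
E
python3 - <<'E'
from cyl import *
rk(); snap('wrist','w11.png'); blobs('w11.png')
E
```

```text
t 24.15 [0.5135 0.1515 0.2781] head 3.0867 z [-0.001 -0.001 -1.   ] F [0.  0.  0.3] gap 0.0853
rack xy -0.0828 0.1688
[488, 32, 32, 44, 955] [503.3, 53.3] z.03: [0.3727 0.3373]
[333, 55, 31, 42, 978] [348.0, 75.0] z.03: [0.3838 0.1818]
[489, 176, 56, 28, 654] [509.4, 191.1] z.03: [0.512  0.3565]
[352, 191, 45, 31, 573] [370.0, 209.3] z.03: [0.524  0.2013]
[71, 221, 100, 48, 1469] [132.8, 237.7] z.03: [ 0.5421 -0.0739]
[207, 221, 27, 48, 717] [223.5, 242.2] z.03: [0.5533 0.0304]
[274, 221, 24, 48, 431] [288.9, 237.0] z.03: [0.5513 0.1069]
[0, 279, 60, 45, 1837] [28.3, 300.9] z.03: [ 0.615  -0.2196]
```

B has been knocked about 55 mm to -y since the first picture, so I'll use its new pose.

Run:
```python
from cyl import *
a=(np.array([.386,.182,.15]),Rh(np.pi+.138)); row(1,*a); row(1,[.386,.182,.0075],Rh(np.pi+.138))
```

```text
[1, 0.5161, 0.0946, 0.514, -0.0002, -0.0003, -0.0616] rows>=2.9
[1, 0.5156, 0.095, 1.084, -0.0002, -0.0003, -0.0616] rows>=4.8
```

Request:
{"op": "arm_command", "data": {"deltas": [[[1,0.25,0.05,0.25,0,0,-0.03],[1,0.516,0.095,0.514,0,0,-0.062],[1,0.516,0.095,0.514,0,0,-0.062],[1,0.516,0.095,0.514,0,0,-0.062],[1,0.516,0.095,0.7,0,0,-0.062],[1,0.516,0.095,0.9,0,0,-0.062],[1,0.516,0.095,0.9,0,0,-0.062]]]}}

```text
time: 25.08
tool_pos: [0.3845, 0.1817, 0.0517]
tcp_rot: [-0.069, 0.998, -0.001, -0.003]
wrist_force: [-0.0, -0.0, -0.9]
finger_gap: 0.0852
```

Run:
```python
from cyl import *
rk(); row(1,[.386,.182,.0075],Rh(np.pi+.138)); snap('wrist','w12.png'); blobs('w12.png')
```

```text
t 25.07 [0.3845 0.1817 0.0517] head -3.0025 z [-0.006 -0.002 -1.   ] F [-0.  -0.  -0.9] gap 0.0852
rack xy -0.2133 0.1918
[1, -0.0072, 0.0006, 0.1766, -0.0004, -0.0021, 0.0003] rows>=0.7
[202, 57, 135, 24, 547] [267.6, 68.5] z.03: [0.2876 0.1439]
[0, 145, 143, 21, 834] [61.2, 156.3] z.03: [0.337  0.0536]
[179, 172, 133, 18, 466] [225.7, 179.5] z.03: [0.3372 0.1288]
[299, 244, 55, 78, 3817] [326.3, 281.5] z.03: [0.3816 0.1822]
[587, 262, 53, 77, 3525] [615.8, 300.0] z.03: [0.3712 0.331 ]
```

Request:
{"op": "arm_command", "data": {"deltas": [[[1,0,0,0.1,0,0,0],[1,0,0,0.177,0,0,0],[1,0,0,0.177,0,0,0],[0,0,0,0.177,0,0,0],[0,0,0,0.177,0,0,0],[0,0,0,0.177,0,0,0],[0,0,0,0.177,0,0,0],[0,0,0,0.177,0,0,0],[0,0,0,0.177,0,0,0],[0,0,0,0.177,0,0,0],[0,0,0,0.177,0,0,0]]], "force": 25}}

```text
time: 26.5
tool_pos: [0.3865, 0.1837, 0.0106]
tcp_rot: [-0.071, 0.998, 0.0, 0.0]
wrist_force: [-2.4, 0.1, 6.1]
finger_gap: 0.027
```

Run:
```python
from cyl import *
rk(); row(0,[*W(Q,(-.235,.0,0))[:2],.0145],Rh(np.pi+Q[2]));  row(0,[*W(Q,(-.175,.0,0))[:2],.0145],Rh(np.pi+Q[2]))
```

```text
t 26.5 [0.3865 0.1837 0.0106] head -3.0003 z [ 0.001  0.001 -1.   ] F [-2.4  0.1  6.1] gap 0.027
rack xy -0.2114 0.194
[0, 0.244, -0.7424, -0.0162, 0.0002, 0.0003, 0.0625] rows>=3.1
[0, 0.0086, -0.7893, -0.016, 0.0002, 0.0003, 0.0625] rows>=3.2
```

Request:
{"op": "arm_command", "data": {"deltas": [[[0,0,0,-0.016,0,0,0],[0,0.1,0,-0.016,0,0,0],[0,0.2,0,-0.016,0,0,0.01],[0,0.24,-0.1,-0.016,0,0,0.02],[0,0.24,-0.2,-0.016,0,0,0.03],[0,0.24,-0.3,-0.016,0,0,0.04],[0,0.24,-0.4,-0.016,0,0,0.0625],[0,0.24,-0.5,-0.016,0,0,0.0625],[0,0.24,-0.6,-0.016,0,0,0.0625],[0,0.24,-0.7,-0.016,0,0,0.0625],[0,0.244,-0.742,-0.016,0,0,0.0625],[0,0.244,-0.742,-0.016,0,0,0.0625],[0,0.244,-0.742,-0.016,0,0,0.0625]]]}}

```text
time: 28.12
tool_pos: [0.3512, -0.0086, 0.0134]
tcp_rot: [0.028, 1.0, -0.0, -0.0]
wrist_force: [-0.6, -1.4, -2.2]
finger_gap: 0.0273
```

Run:
```python
from cyl import *
rk(); row(0,[*W(Q,(-.175,.0,0))[:2],.0145],Rh(np.pi+Q[2]))
```

```text
t 28.12 [ 0.3512 -0.0086  0.0134] head 3.0862 z [-0.001 -0.    -1.   ] F [-0.6 -1.4 -2.2] gap 0.0273
rack xy -0.2361 -0.0
[0, -0.2444, 0.0001, -0.0046, -0.0001, -0.0003, -0.0001] rows>=1.0
```

Request:
{"op": "arm_command", "data": {"deltas": [[[0,-0.05,0,-0.004,0,0,0],[0,-0.1,0,-0.004,0,0,0],[0,-0.15,0,-0.004,0,0,0],[0,-0.2,0,-0.004,0,0,0],[0,-0.24,0,-0.004,0,0,0],[0,-0.26,0,-0.004,0,0,0],[0,-0.28,0,-0.004,0,0,0],[0,-0.3,0,-0.004,0,0,0],[0,-0.32,0,-0.004,0,0,0],[0,-0.32,0,-0.004,0,0,0]]]}}

```text
time: 29.38
tool_pos: [0.4324, -0.0134, 0.015]
tcp_rot: [0.028, 1.0, -0.0, 0.001]
wrist_force: [1.2, 0.4, -4.4]
finger_gap: 0.0269
```

Run:
```python
from cyl import *
rk()
```

```text
t 29.38 [ 0.4324 -0.0134  0.015 ] head 3.0862 z [ 0.002 -0.    -1.   ] F [ 1.2  0.4 -4.4] gap 0.0269
rack xy -0.1548 -0.0004
```

Request:
{"op": "arm_command", "data": {"deltas": [[[0,-0.015,0,0,0,0,0],[0,-0.03,0,0,0,0,0],[0,-0.03,0,0,0,0,0]]]}}

```text
time: 29.75
tool_pos: [0.4382, -0.0136, 0.0141]
tcp_rot: [0.028, 1.0, 0.0, -0.001]
wrist_force: [-4.2, 0.3, -3.8]
finger_gap: 0.0269
```

Run:
```python
from cyl import *
rk()
```

```text
t 29.75 [ 0.4382 -0.0136  0.0141] head 3.0863 z [-0.002  0.    -1.   ] F [-4.2  0.3 -3.8] gap 0.0269
rack xy -0.1489 -0.0002
```

Request:
{"op": "arm_command", "data": {"deltas": [[[0,-0.015,0,0,0,0,0],[0,-0.02,0,0,0,0,0],[0,-0.02,0,0,0,0,0]]]}}

```text
time: 30.12
tool_pos: [0.4385, -0.0132, 0.0122]
tcp_rot: [0.028, 1.0, 0.001, -0.007]
wrist_force: [-14.7, 1.5, 1.0]
finger_gap: 0.027
```

```bash
python3 - <<'E'
from cyl import *
rk()
E
python3 arc.py .1505 -.1423 .033 18 | sed 's/np.float64//g'
```

```text
t 30.12 [ 0.4385 -0.0132  0.0122] head 3.0862 z [-0.013  0.002 -1.   ] F [-14.7   1.5   1. ] gap 0.027
rack xy -0.1487 0.0002
[0, (0.028), 0, (-0.049), 0, 0, 0], [0, (0.026), 0, (-0.097), 0, 0, 0], [0, (0.019), 0, (-0.143), 0, 0, 0], [0, (0.009), 0, (-0.188), 0, 0, 0], [0, (-0.006), 0, (-0.23), 0, 0, 0], [0, (-0.024), 0, (-0.269), 0, 0, 0], [0, (-0.047), 0, (-0.306), 0, 0, 0], [0, (-0.073), 0, (-0.34), 0, 0, 0], [0, (-0.103), 0, (-0.37), 0, 0, 0], [0, (-0.136), 0, (-0.397), 0, 0, 0], [0, (-0.172), 0, (-0.421), 0, 0, 0], [0, (-0.211), 0, (-0.44), 0, 0, 0], [0, (-0.253), 0, (-0.456), 0, 0, 0], [0, (-0.297), 0, (-0.467), 0, 0, 0], [0, (-0.343), 0, (-0.474), 0, 0, 0], [0, (-0.39), 0, (-0.477), 0, 0, 0], [0, (-0.439), 0, (-0.476), 0, 0, 0], [0, (-0.489), 0, (-0.47), 0, 0, 0],
```

Request:
{"op": "arm_command", "data": {"deltas": [[[0,0.028,0,-0.049,0,0,0],[0,0.026,0,-0.097,0,0,0],[0,0.019,0,-0.143,0,0,0],[0,0.009,0,-0.188,0,0,0],[0,-0.006,0,-0.23,0,0,0],[0,-0.024,0,-0.269,0,0,0],[0,-0.047,0,-0.306,0,0,0],[0,-0.073,0,-0.34,0,0,0]]]}}

```text
time: 31.12
tool_pos: [0.4597, -0.0147, 0.0993]
tcp_rot: [0.027, 1.0, 0.0, -0.004]
wrist_force: [-12.3, 2.0, 2.8]
finger_gap: 0.0271
```

Run:
```python
from cyl import *
rk()
```

```text
t 31.12 [ 0.4597 -0.0147  0.0993] head 3.0866 z [-0.008  0.001 -1.   ] F [-12.3   2.    2.8] gap 0.0271
rack xy -0.1274 -0.0002
```

Request:
{"op": "arm_command", "data": {"deltas": [[[0,-0.028,0,-0.03,0,0,0],[0,-0.061,0,-0.057,0,0,0],[0,-0.097,0,-0.081,0,0,0],[0,-0.136,0,-0.1,0,0,0],[0,-0.178,0,-0.116,0,0,0],[0,-0.222,0,-0.127,0,0,0],[0,-0.268,0,-0.134,0,0,0],[0,-0.315,0,-0.137,0,0,0],[0,-0.364,0,-0.136,0,0,0],[0,-0.414,0,-0.13,0,0,0],[0,-0.414,0,-0.124,0,0,0],[0,-0.414,0,-0.118,0,0,0],[0,-0.414,0,-0.118,0,0,0]]]}}

```text
time: 32.75
tool_pos: [0.5689, -0.0211, 0.1325]
tcp_rot: [0.028, 1.0, -0.0, 0.004]
wrist_force: [-0.3, 1.2, 10.7]
finger_gap: 0.027
```

Run:
```python
from cyl import *
rk()
```

```text
t 32.75 [ 0.5689 -0.0211  0.1325] head 3.0862 z [ 0.008 -0.001 -1.   ] F [-0.3  1.2 10.7] gap 0.027
rack xy -0.018 -0.0005
```

Request:
{"op": "arm_command", "data": {"deltas": [[[0,0.012,0,-0.012,0,0,0],[0.5,0.012,0,-0.012,0,0,0],[0.6,0.012,0,-0.012,0,0,0],[0.6,0.012,0,-0.012,0,0,0],[0.6,0.012,0,-0.012,0,0,0],[0.6,0.012,0,-0.012,0,0,0],[0.6,0.012,0,-0.1,0,0,0],[0.6,0.012,0,-0.25,0,0,0],[0.8,0.012,0,-0.45,0,0,0],[1,0.012,0,-0.45,0,0,0],[1,0.012,0,-0.45,0,0,0]]]}}

```text
time: 34.12
tool_pos: [0.5624, -0.0205, 0.2414]
tcp_rot: [0.028, 1.0, -0.0, -0.0]
wrist_force: [-0.7, -0.6, 0.2]
finger_gap: 0.0852
```

Run:
```python
from cyl import *
rk(); snap('wrist','w13.png'); snap('side','sd13.png'); blobs('w13.png',60,200)
for y in (0,-.08): print(proj('w13.png',W(Q,(-.023,y,.17))))
row(1,[.5,.3,.28],Rh(np.pi+.1))
```

```text
t 34.12 [ 0.5624 -0.0205  0.2414] head 3.0864 z [-0. -0. -1.] F [-0.7 -0.6  0.2] gap 0.0852
rack xy -0.0245 -0.0003
[199, 176, 65, 30, 602] [221.0, 187.9] z.03: [ 0.5347 -0.124 ]
[280, 176, 22, 49, 246] [295.4, 192.8] z.03: [ 0.5438 -0.0497]
[351, 176, 22, 53, 245] [356.1, 193.9] z.03: [0.5484 0.0115]
[422, 176, 31, 54, 870] [433.1, 200.3] z.03: [0.5594 0.0895]
[304, 183, 44, 18, 266] [325.5, 187.9] z.03: [ 0.5406 -0.019 ]
[126, 198, 44, 17, 214] [150.4, 207.6] z.03: [ 0.5506 -0.1991]
[125, 206, 50, 44, 831] [150.2, 229.6] z.03: [ 0.5738 -0.2039]
[305, 221, 42, 49, 1622] [325.7, 245.4] z.03: [ 0.6013 -0.0223]
[183, 225, 53, 49, 1882] [209.0, 248.9] z.03: [ 0.5982 -0.146 ]
[459, 260, 55, 15, 647] [484.8, 267.9] z.03: [0.6364 0.1474]
[325.25130157 256.57120598]
[201.35974355 256.72270507]
[1, 0.3175, 1.2662, -0.1598, 0.0002, -0.001, -0.0494] rows>=5.3
```

Run:
```python
from cyl import *
for f,y in (('w10.png',-.08),('w13.png',0)):
    print(f,[proj(f,W(Q,(x,y,z))).round(1).tolist() for x,z in ((-.046,0),(-.046,.03),(-.037,.17),(-.009,.17))])
    g=cv2.cvtColor(cv2.imread('pics/'+f),cv2.COLOR_BGR2GRAY); print(g[170:280,320:331].mean(1).astype(int).tolist())
f='w13.png'; print([proj(f,W(Q,(x,-.08,z))).round(1).tolist() for x,z in ((-.046,0),(-.046,.03),(-.037,.17),(-.009,.17))])
```

```text
w10.png [[325.2, 179.8], [325.1, 183.6], [324.6, 228.3], [324.6, 269.3]]
[116, 116, 117, 118, 118, 118, 119, 118, 118, 117, 101, 57, 40, 43, 71, 125, 160, 163, 165, 166, 166, 166, 169, 181, 186, 166, 162, 162, 162, 162, 162, 166, 176, 185, 190, 193, 195, 199, 207, 214, 215, 215, 216, 216, 215, 214, 205, 158, 69, 41, 43, 42, 42, 42, 42, 43, 45, 45, 44, 46, 52, 55, 53, 51, 50, 49, 49, 49, 49, 49, 49, 49, 49, 48, 48, 48, 48, 48, 48, 47, 47, 47, 47, 46, 46, 46, 46, 46, 45, 46, 45, 45, 45, 44, 44, 43, 45, 79, 129, 152, 151, 144, 134, 134, 134, 134, 126, 103, 93, 92]
w13.png [[325.5, 184.1], [325.5, 188.2], [325.2, 235.7], [325.3, 276.7]]
[125, 124, 124, 125, 125, 126, 126, 126, 126, 126, 126, 115, 74, 44, 44, 62, 113, 160, 173, 175, 178, 179, 179, 180, 186, 197, 193, 178, 173, 173, 173, 173, 174, 179, 188, 196, 201, 204, 207, 211, 217, 222, 225, 225, 225, 226, 226, 225, 216, 190, 135, 64, 44, 44, 44, 44, 45, 45, 46, 47, 47, 48, 52, 55, 57, 56, 54, 53, 52, 52, 52, 52, 51, 51, 52, 51, 51, 51, 51, 50, 50, 50, 50, 50, 50, 50, 49, 49, 49, 49, 48, 48, 48, 48, 48, 48, 47, 46, 47, 68, 106, 137, 154, 161, 161, 160, 155, 142, 140, 140]
[[252.0, 184.2], [246.0, 188.4], [199.1, 235.9], [203.6, 276.8]]
```

B stands 2–3 mm short of the back stop compared with R. I'll regrip it firmly, lift it slightly and seat it.

Request:
{"op": "arm_command", "data": {"deltas": [[[0.6,0.005,0,0,0,0,0],[0.6,0.005,0,0.15,0,0,0],[0.6,0.005,0,0.3,0,0,0],[0.6,0.005,0,0.42,0,0,0],[0.6,0.005,0,0.42,0,0,0],[0,0.005,0,0.42,0,0,0],[0,0.005,0,0.42,0,0,0],[0,0.005,0,0.42,0,0,0],[0,0.005,0,0.42,0,0,0],[0,0.005,0,0.42,0,0,0],[0,0.005,0,0.42,0,0,0]]], "force": 110}}

```text
time: 35.6
tool_pos: [0.5626, -0.0206, 0.1387]
tcp_rot: [0.028, 1.0, -0.0, 0.002]
wrist_force: [-0.7, 1.2, 7.1]
finger_gap: 0.0256
```

Run:
```python
from cyl import *
rk()
```

```text
t 35.6 [ 0.5626 -0.0206  0.1387] head 3.0864 z [ 0.004 -0.    -1.   ] F [-0.7  1.2  7.1] gap 0.0256
rack xy -0.0243 -0.0003
```

Request:
{"op": "arm_command", "data": {"deltas": [[[0,0,0,-0.01,0,0,0],[0,0,0,-0.02,0,0,0],[0,-0.01,0,-0.02,0,0,0],[0,-0.02,0,-0.02,0,0,0],[0,-0.02,0,-0.02,0,0,0]]]}}

```text
time: 36.22
tool_pos: [0.5663, -0.0208, 0.1413]
tcp_rot: [0.028, 1.0, 0.0, -0.0]
wrist_force: [-0.3, -0.9, -4.8]
finger_gap: 0.0255
```

Run:
```python
from cyl import *
rk()
```

```text
t 36.23 [ 0.5663 -0.0208  0.1413] head 3.0863 z [-0.001  0.    -1.   ] F [-0.3 -0.9 -4.8] gap 0.0255
rack xy -0.0206 -0.0003
```

Request:
{"op": "arm_command", "data": {"deltas": [[[0,-0.01,0,0,0,0,0],[0,-0.016,0,0,0,0,0],[0,-0.016,0,0,0,0,0]]]}}

```text
time: 36.6
tool_pos: [0.569, -0.0209, 0.1415]
tcp_rot: [0.028, 1.0, 0.0, -0.002]
wrist_force: [-5.8, -0.6, -1.4]
finger_gap: 0.0255
```

Run:
```python
from cyl import *
rk()
snap('wrist','w14.png')
g=cv2.cvtColor(cv2.imread('pics/w14.png'),cv2.COLOR_BGR2GRAY)
```

```text
t 36.6 [ 0.569  -0.0209  0.1415] head 3.0865 z [-0.004  0.    -1.   ] F [-5.8 -0.6 -1.4] gap 0.0255
rack xy -0.0179 -0.0003
```

Request:
{"op": "arm_command", "data": {"deltas": [[[0,0,0,0.012,0,0,0],[0,0,0,0.024,0,0,0],[0,0,0,0.024,0,0,0],[0.5,0,0,0.016,0,0,0],[0.6,0,0,0.016,0,0,0],[0.6,0,0,0.016,0,0,0],[0.6,0,0,0.016,0,0,0],[0.6,0,0,-0.1,0,0,0],[0.6,0,0,-0.25,0,0,0],[0.8,0,0,-0.4,0,0,0],[1,0,0,-0.4,0,0,0],[1,0,0,-0.4,0,0,0]]], "force": 25}}

```text
time: 38.15
tool_pos: [0.57, -0.0209, 0.2408]
tcp_rot: [0.028, 1.0, 0.0, -0.0]
wrist_force: [0.0, -0.2, -0.5]
finger_gap: 0.0857
```

```bash
cat >> cyl.py <<'E'
def stand(f,y):
    g=cv2.cvtColor(cv2.imread('pics/'+f),cv2.COLOR_BGR2GRAY).astype(float)
    a,b=proj(f,W(Q,(-.046,y,0))),proj(f,W(Q,(-.009,y,.17)))
    pf=[g[int(round(a[1]))-8+i, int(a[0])-4:int(a[0])+5].mean().astype(int) for i in range(16)]
    pb=[g[int(round(b[1]))-14+i, int(b[0])-4:int(b[0])+5].mean().astype(int) for i in range(22)]
    print(f,y,'front',a.round(1),int(round(a[1]))-8,pf,'back',b.round(1),int(round(b[1]))-14,pb)
E
python3 - <<'E'
from cyl import *
rk(); snap('wrist','w15.png'); stand('w15.png',0); stand('w15.png',-.08); 
row(1,[.5,.3,.28],Rh(np.pi+.1))
E
```

```text
t 38.15 [ 0.57   -0.0209  0.2408] head 3.0863 z [-0.001  0.    -1.   ] F [ 0.  -0.2 -0.5] gap 0.0857
rack xy -0.0169 -0.0003
w15.png 0 front [325.5 177.3] 169 [np.int64(127), np.int64(127), np.int64(127), np.int64(127), np.int64(127), np.int64(127), np.int64(128), np.int64(129), np.int64(121), np.int64(86), np.int64(47), np.int64(45), np.int64(69), np.int64(126), np.int64(168), np.int64(175)] back [325.3 266.3] 252 [np.int64(49), np.int64(49), np.int64(48), np.int64(48), np.int64(48), np.int64(48), np.int64(48), np.int64(48), np.int64(48), np.int64(47), np.int64(45), np.int64(55), np.int64(102), np.int64(147), np.int64(161), np.int64(162), np.int64(159), np.int64(150), np.int64(141), np.int64(141), np.int64(141), np.int64(141)]
w15.png -0.08 front [251.4 177.4] 169 [np.int64(125), np.int64(125), np.int64(126), np.int64(127), np.int64(127), np.int64(127), np.int64(127), np.int64(127), np.int64(118), np.int64(82), np.int64(38), np.int64(34), np.int64(47), np.int64(87), np.int64(138), np.int64(165)] back [202.  266.4] 252 [np.int64(39), np.int64(38), np.int64(38), np.int64(37), np.int64(37), np.int64(37), np.int64(37), np.int64(36), np.int64(36), np.int64(35), np.int64(32), np.int64(49), np.int64(115), np.int64(176), np.int64(196), np.int64(198), np.int64(195), np.int64(169), np.int64(106), np.int64(97), np.int64(98), np.int64(98)]
[1, 0.3491, 1.2663, -0.1591, 0.0001, -0.0008, -0.0494] rows>=5.3
```

B now matches R (boot front edge at about row 178 for both). Next is C, with a fresh look at its pose.

Request:
{"op": "arm_command", "data": {"deltas": [[[1,0.1,0.2,-0.1,0,0,0],[1,0.2,0.5,-0.15,0,0,0],[1,0.25,0.8,-0.15,0,0,0],[1,0.3,1.0,-0.15,0,0,0],[1,0.3,1.0,-0.15,0,0,0],[1,0.3,1.0,-0.15,0,0,0],[1,0.3,1.0,-0.15,0,0,0]]]}}

```text
time: 39.08
tool_pos: [0.5093, 0.2315, 0.2783]
tcp_rot: [0.028, 1.0, -0.001, -0.001]
wrist_force: [0.1, -0.0, 0.1]
finger_gap: 0.0854
```

Run:
```python
from cyl import *
rk(); snap('wrist','w16.png'); blobs('w16.png')
```

```text
t 39.08 [0.5093 0.2315 0.2783] head 3.0851 z [-0.001 -0.001 -1.   ] F [ 0.1 -0.   0.1] gap 0.0854
rack xy -0.0914 0.2484
[409, 42, 32, 43, 808] [424.3, 62.0] z.03: [0.3722 0.339 ]
[559, 118, 41, 97, 1484] [579.1, 169.3] z.03: [0.4886 0.5102]
[596, 175, 44, 121, 3493] [623.6, 240.4] z.03: [0.5736 0.5738]
[420, 185, 50, 26, 393] [436.9, 199.7] z.03: [0.5133 0.3563]
[6, 228, 167, 47, 2193] [104.2, 242.7] z.03: [ 0.5417 -0.0288]
[208, 228, 27, 47, 713] [224.3, 248.6] z.03: [0.557  0.1101]
[0, 288, 63, 46, 1866] [31.0, 310.6] z.03: [ 0.6236 -0.1407]
```

Run:
```python
from cyl import *
row(1,[.375,.340,.055],Rh(np.pi+.17))
```

```text
[1, 0.5612, 0.404, 0.8944, -0.0002, -0.0003, -0.0723] rows>=4.5
```

Request:
{"op": "arm_command", "data": {"deltas": [[[1,0.25,0.2,0.2,0,0,-0.03],[1,0.45,0.4,0.4,0,0,-0.072],[1,0.56,0.404,0.5,0,0,-0.072],[1,0.56,0.404,0.5,0,0,-0.072],[1,0.56,0.404,0.7,0,0,-0.072],[1,0.56,0.404,0.894,0,0,-0.072],[1,0.56,0.404,0.894,0,0,-0.072]]]}}

```text
time: 40.0
tool_pos: [0.3726, 0.3381, 0.0516]
tcp_rot: [-0.084, 0.996, -0.003, -0.004]
wrist_force: [-0.2, 0.7, 0.2]
finger_gap: 0.0855
```

Run:
```python
from cyl import *
rk(); row(1,[.375,.340,.0075],Rh(np.pi+.17)); snap('wrist','w17.png'); blobs('w17.png')
g=cv2.cvtColor(cv2.imread('pics/w17.png'),cv2.COLOR_BGR2GRAY)
for v in range(230,340,10):
    r=np.where(g[v,260:400]<48)[0]; print(v,(r.min()+260,r.max()+260,len(r)) if len(r) else None)
```

```text
t 40.0 [0.3726 0.3381 0.0516] head -2.9726 z [-0.008 -0.006 -1.   ] F [-0.2  0.7  0.2] gap 0.0855
rack xy -0.2337 0.3473
[1, -0.012, 0.0067, 0.1765, -0.0014, -0.0027, -0.0003] rows>=0.7
[131, 0, 161, 76, 5924] [207.8, 33.1] z.03: [0.2676 0.2711]
[0, 155, 106, 23, 889] [45.8, 166.4] z.03: [0.3349 0.2011]
[305, 245, 54, 77, 3747] [331.8, 282.6] z.03: [0.3698 0.3413]
230 None
240 None
250 (np.int64(309), np.int64(355), 47)
260 (np.int64(305), np.int64(358), 54)
270 (np.int64(306), np.int64(357), 52)
280 (np.int64(306), np.int64(357), 52)
290 (np.int64(307), np.int64(357), 51)
300 (np.int64(306), np.int64(358), 53)
310 (np.int64(308), np.int64(356), 49)
320 (np.int64(319), np.int64(344), 26)
330 None
```

Request:
{"op": "arm_command", "data": {"deltas": [[[1,0,0.01,0.1,0,0,0],[1,0,0.01,0.177,0,0,0],[1,0,0.01,0.177,0,0,0],[0,0,0.01,0.177,0,0,0],[0,0,0.01,0.177,0,0,0],[0,0,0.01,0.177,0,0,0],[0,0,0.01,0.177,0,0,0],[0,0,0.01,0.177,0,0,0],[0,0,0.01,0.177,0,0,0],[0,0,0.01,0.177,0,0,0],[0,0,0.01,0.177,0,0,0]]], "force": 25}}

```text
time: 41.42
tool_pos: [0.375, 0.3442, 0.0123]
tcp_rot: [-0.085, 0.996, 0.0, 0.0]
wrist_force: [-1.1, -1.5, 5.7]
finger_gap: 0.0267
```

Run:
```python
from cyl import *
rk(); row(0,[*W(Q,(-.235,.08,0))[:2],.0145],Rh(np.pi+Q[2]));  print(W(Q,(-.235,.08,0)))
```

```text
t 41.42 [0.375  0.3442 0.0123] head -2.9705 z [ 0.001  0.    -1.   ] F [-1.1 -1.5  5.7] gap 0.0267
rack xy -0.2317 0.3536
[0, 0.2581, -1.0634, -0.0093, 0.0001, 0.0002, 0.072] rows>=4.4
[0.35666406 0.07123469 0.        ]
```

Request:
{"op": "arm_command", "data": {"deltas": [[[0,0.02,0,-0.01,0,0,0],[0,0.1,0,-0.01,0,0,0],[0,0.18,0,-0.01,0,0,0],[0,0.2,-0.1,-0.01,0,0,0.01],[0,0.22,-0.2,-0.01,0,0,0.02],[0,0.24,-0.3,-0.01,0,0,0.03],[0,0.25,-0.4,-0.01,0,0,0.04],[0,0.255,-0.5,-0.01,0,0,0.06],[0,0.255,-0.6,-0.01,0,0,0.072],[0,0.255,-0.7,-0.01,0,0,0.072],[0,0.258,-0.8,-0.01,0,0,0.072],[0,0.258,-0.9,-0.01,0,0,0.072],[0,0.258,-1.0,-0.01,0,0,0.072],[0,0.258,-1.0,-0.01,0,0,0.072],[0,0.258,-1.0,-0.01,0,0,0.072]]]}}

```text
time: 43.3
tool_pos: [0.3522, 0.0868, 0.0133]
tcp_rot: [0.028, 1.0, -0.0, -0.001]
wrist_force: [-1.5, -2.0, -2.2]
finger_gap: 0.0269
```

Run:
```python
from cyl import *
rk(); row(0,[*W(Q,(-.235,.08,0))[:2],.0145],Rh(np.pi+Q[2]));row(0,[*W(Q,(-.175,.08,0))[:2],.0145],Rh(np.pi+Q[2]))
```

```text
t 43.3 [0.3522 0.0868 0.0133] head 3.0861 z [-0.002 -0.    -1.   ] F [-1.5 -2.  -2.2] gap 0.0269
rack xy -0.2404 0.0953
[0, -0.0214, -0.0611, -0.0047, -0.0001, -0.0006, -0.0001] rows>=0.3
[0, -0.2614, -0.061, -0.0051, -0.0001, -0.0006, -0.0001] rows>=1.1
```

Request:
{"op": "arm_command", "data": {"deltas": [[[0,-0.01,-0.03,-0.005,0,0,0],[0,-0.021,-0.061,-0.005,0,0,0],[0,-0.021,-0.061,-0.005,0,0,0],[0,-0.07,-0.061,-0.005,0,0,0],[0,-0.12,-0.061,-0.005,0,0,0],[0,-0.17,-0.061,-0.005,0,0,0],[0,-0.22,-0.061,-0.005,0,0,0],[0,-0.26,-0.061,-0.005,0,0,0],[0,-0.28,-0.061,-0.005,0,0,0],[0,-0.3,-0.061,-0.005,0,0,0],[0,-0.32,-0.061,-0.005,0,0,0],[0,-0.335,-0.061,-0.005,0,0,0],[0,-0.335,-0.061,-0.005,0,0,0]]]}}

```text
time: 44.92
tool_pos: [0.437, 0.0666, 0.0155]
tcp_rot: [0.028, 1.0, 0.0, 0.001]
wrist_force: [0.7, 0.4, -3.7]
finger_gap: 0.0268
```

Run:
```python
from cyl import *
rk()
```

```text
t 44.92 [0.437  0.0666 0.0155] head 3.0863 z [ 0.001 -0.    -1.   ] F [ 0.7  0.4 -3.7] gap 0.0268
rack xy -0.1545 0.0798
```

Request:
{"op": "arm_command", "data": {"deltas": [[[0,-0.015,0,0,0,0,0],[0,-0.03,0,0,0,0,0],[0,-0.03,0,0,0,0,0]]]}}

```text
time: 45.3
tool_pos: [0.4435, 0.0662, 0.0149]
tcp_rot: [0.028, 1.0, -0.0, -0.001]
wrist_force: [-2.0, 0.3, -2.6]
finger_gap: 0.027
```

Run:
```python
from cyl import *
rk()
```

```text
t 45.3 [0.4435 0.0662 0.0149] head 3.0864 z [-0.001  0.    -1.   ] F [-2.   0.3 -2.6] gap 0.027
rack xy -0.1481 0.0798
```

Request:
{"op": "arm_command", "data": {"deltas": [[[0,-0.015,0,0,0,0,0],[0,-0.03,0,0,0,0,0],[0,-0.03,0,0,0,0,0]]]}}

```text
time: 45.68
tool_pos: [0.4434, 0.0662, 0.0124]
tcp_rot: [0.028, 1.0, -0.0, -0.01]
wrist_force: [-23.3, 1.7, 9.3]
finger_gap: 0.0267
```

Run:
```python
from cyl import *
rk()
```

```text
t 45.67 [0.4434 0.0662 0.0124] head 3.0864 z [-0.02  0.   -1.  ] F [-23.3   1.7   9.3] gap 0.0267
rack xy -0.1482 0.0798
```

```bash
python3 arc.py .1485 -.1395 .0339 18 | sed 's/np.float64//g'
```

```text
[0, (0.031), 0, (-0.048), 0, 0, 0], [0, (0.029), 0, (-0.095), 0, 0, 0], [0, (0.022), 0, (-0.14), 0, 0, 0], [0, (0.012), 0, (-0.184), 0, 0, 0], [0, (-0.002), 0, (-0.225), 0, 0, 0], [0, (-0.021), 0, (-0.264), 0, 0, 0], [0, (-0.043), 0, (-0.3), 0, 0, 0], [0, (-0.069), 0, (-0.332), 0, 0, 0], [0, (-0.098), 0, (-0.362), 0, 0, 0], [0, (-0.131), 0, (-0.388), 0, 0, 0], [0, (-0.166), 0, (-0.411), 0, 0, 0], [0, (-0.205), 0, (-0.43), 0, 0, 0], [0, (-0.246), 0, (-0.445), 0, 0, 0], [0, (-0.289), 0, (-0.456), 0, 0, 0], [0, (-0.334), 0, (-0.463), 0, 0, 0], [0, (-0.381), 0, (-0.465), 0, 0, 0], [0, (-0.429), 0, (-0.464), 0, 0, 0], [0, (-0.478), 0, (-0.458), 0, 0, 0],
```

Request:
{"op": "arm_command", "data": {"deltas": [[[0,0.031,0,-0.048,0,0,0],[0,0.029,0,-0.095,0,0,0],[0,0.022,0,-0.14,0,0,0],[0,0.012,0,-0.184,0,0,0],[0,-0.002,0,-0.225,0,0,0],[0,-0.021,0,-0.264,0,0,0],[0,-0.043,0,-0.3,0,0,0],[0,-0.069,0,-0.332,0,0,0],[0,-0.098,0,-0.362,0,0,0],[0,-0.131,0,-0.388,0,0,0],[0,-0.166,0,-0.411,0,0,0],[0,-0.205,0,-0.43,0,0,0],[0,-0.246,0,-0.445,0,0,0],[0,-0.289,0,-0.456,0,0,0],[0,-0.334,0,-0.463,0,0,0],[0,-0.381,0,-0.465,0,0,0],[0,-0.429,0,-0.464,0,0,0],[0,-0.478,0,-0.458,0,0,0],[0,-0.478,0,-0.455,0,0,0],[0,-0.478,0,-0.455,0,0,0]]]}}

```text
time: 48.18
tool_pos: [0.573, 0.059, 0.1304]
tcp_rot: [0.028, 1.0, -0.0, 0.003]
wrist_force: [0.1, 0.3, 5.5]
finger_gap: 0.0267
```

Run:
```python
from cyl import *
rk()
```

```text
t 48.17 [0.573  0.059  0.1304] head 3.0861 z [ 0.005 -0.    -1.   ] F [0.1 0.3 5.5] gap 0.0267
rack xy -0.0183 0.0797
```

Same treatment as B: release, regrip firmly, then lift slightly and seat it.

Request:
{"op": "arm_command", "data": {"deltas": [[[0,0.012,0,-0.006,0,0,0],[0.5,0.02,0,-0.012,0,0,0],[0.6,0.02,0,-0.02,0,0,0],[0.6,0.02,0,-0.02,0,0,0],[0.6,0.02,0,-0.02,0,0,0],[0.6,0.02,0,-0.02,0,0,0],[0.6,0.02,0,-0.02,0,0,0],[0,0.02,0,-0.02,0,0,0],[0,0.02,0,-0.02,0,0,0],[0,0.02,0,-0.02,0,0,0],[0,0.02,0,-0.02,0,0,0],[0,0.02,0,-0.02,0,0,0],[0,0.02,0,-0.02,0,0,0],[0,0.02,0,-0.03,0,0,0],[0,0.02,0,-0.036,0,0,0],[0,0.01,0,-0.036,0,0,0],[0,0,0,-0.036,0,0,0],[0,0,0,-0.036,0,0,0]]], "force": 110}}

```text
time: 50.42
tool_pos: [0.5702, 0.0592, 0.1374]
tcp_rot: [0.028, 1.0, -0.0, -0.001]
wrist_force: [-1.2, 0.5, -6.0]
finger_gap: 0.0259
```

Run:
```python
from cyl import *
rk()
```

```text
t 50.42 [0.5702 0.0592 0.1374] head 3.0862 z [-0.002  0.    -1.   ] F [-1.2  0.5 -6. ] gap 0.0259
rack xy -0.0211 0.0797
```

Request:
{"op": "arm_command", "data": {"deltas": [[[0,-0.01,0,0,0,0,0],[0,-0.016,0,0,0,0,0],[0,-0.016,0,0,0,0,0]]]}}

```text
time: 50.8
tool_pos: [0.5727, 0.0591, 0.1376]
tcp_rot: [0.028, 1.0, -0.0, -0.003]
wrist_force: [-6.9, 0.0, 0.0]
finger_gap: 0.0257
```

Run:
```python
from cyl import *
rk()
```

```text
t 50.8 [0.5727 0.0591 0.1376] head 3.0862 z [-0.006  0.    -1.   ] F [-6.9  0.   0. ] gap 0.0257
rack xy -0.0186 0.0798
```

Contact force is the same as it was for B. I'll lower, release and check.

Request:
{"op": "arm_command", "data": {"deltas": [[[0,0,0,0.012,0,0,0],[0,0,0,0.024,0,0,0],[0,0,0,0.024,0,0,0],[0.5,0,0,0.016,0,0,0],[0.6,0,0,0.016,0,0,0],[0.6,0,0,0.016,0,0,0],[0.6,0,0,0.016,0,0,0],[0.6,0,0,-0.1,0,0,0],[0.6,0,0,-0.25,0,0,0],[0.8,0,0,-0.42,0,0,0],[1,0,0,-0.42,0,0,0],[1,0,0,-0.42,0,0,0]]], "force": 60}}

```text
time: 52.3
tool_pos: [0.5744, 0.059, 0.2423]
tcp_rot: [0.028, 1.0, -0.0, -0.0]
wrist_force: [-0.3, 0.4, -0.8]
finger_gap: 0.0853
```

```bash
sed -i 's/.mean().astype(int) for/.mean().round().item() for/' cyl.py
python3 - <<'E'
from cyl import *
rk(); snap('wrist','w20.png'); snap('side','sd20.png'); stand('w20.png',0.08); stand('w20.png',0);
print([proj('w20.png',W(Q,(-.023,y,.17))).round().tolist() for y in (.08,0,-.08)]); blobs('w20.png',60,300)
row(1,[*W(Q,(-.0265,-.158,0))[:2],.25],Rh(np.pi+Q[2]))
E
```

```text
t 52.3 [0.5744 0.059  0.2423] head 3.0864 z [-0.001 -0.    -1.   ] F [-0.3  0.4 -0.8] gap 0.0853
rack xy -0.017 0.0797
w20.png 0.08 front [325.5 177. ] 169 [129.0, 129.0, 128.0, 128.0, 128.0, 127.0, 128.0, 128.0, 115.0, 64.0, 41.0, 46.0, 88.0, 145.0, 173.0, 173.0] back [325.2 265.4] 251 [39.0, 38.0, 38.0, 38.0, 38.0, 38.0, 38.0, 38.0, 38.0, 37.0, 35.0, 39.0, 78.0, 134.0, 161.0, 161.0, 159.0, 148.0, 120.0, 115.0, 121.0, 131.0]
w20.png 0 front [251.7 177.1] 169 [126.0, 126.0, 127.0, 127.0, 127.0, 127.0, 129.0, 130.0, 117.0, 66.0, 34.0, 36.0, 59.0, 109.0, 154.0, 170.0] back [202.8 265.5] 251 [39.0, 39.0, 39.0, 38.0, 38.0, 38.0, 37.0, 37.0, 36.0, 36.0, 34.0, 52.0, 116.0, 176.0, 197.0, 198.0, 197.0, 175.0, 112.0, 97.0, 99.0, 100.0]
[[325.0, 245.0], [201.0, 245.0], [76.0, 245.0]]
[120, 169, 38, 19, 424] [137.8, 177.4] z.03: [ 0.5316 -0.1264]
[199, 169, 65, 27, 568] [221.2, 180.0] z.03: [ 0.5389 -0.0435]
[9, 204, 117, 60, 3599] [75.9, 232.3] z.03: [ 0.5843 -0.2034]
[182, 214, 53, 49, 1885] [207.9, 238.1] z.03: [ 0.5984 -0.0661]
[305, 214, 43, 49, 1676] [325.8, 238.6] z.03: [0.606  0.0577]
[370, 252, 47, 15, 561] [392.3, 259.7] z.03: [0.6336 0.1276]
[1, 0.0357, -0.9509, -0.036, -0.0001, -0.001, -0.0] rows>=3.8
```

All three stand home with matching edges. Now to pull the wedge.

Request:
{"op": "arm_command", "data": {"deltas": [[[1,0.01,-0.25,-0.03,0,0,0],[1,0.02,-0.5,-0.03,0,0,0],[1,0.036,-0.75,-0.03,0,0,0],[1,0.036,-0.951,-0.03,0,0,0],[1,0.036,-0.951,-0.03,0,0,0],[1,0.036,-0.951,-0.03,0,0,0],[1,0.036,-0.951,-0.03,0,0,0]]]}}

```text
time: 53.28
tool_pos: [0.5525, -0.1765, 0.2498]
tcp_rot: [0.027, 1.0, 0.0, -0.0]
wrist_force: [-0.5, 0.3, 0.2]
finger_gap: 0.0855
```

Run:
```python
from cyl import *
rk(); row(1,[*W(Q,(-.0262,-.158,0))[:2],.1140],Rh(np.pi+Q[2]))
```

```text
t 53.27 [ 0.5525 -0.1765  0.2498] head 3.0881 z [-0.001  0.001 -1.   ] F [-0.5  0.3  0.2] gap 0.0855
rack xy -0.0258 -0.1566
[1, 0.001, -0.0059, 0.5433, 0.0002, -0.0003, 0.0005] rows>=2.2
```

Request:
{"op": "arm_command", "data": {"deltas": [[[0.7,0,-0.006,0,0,0,0],[0.7,0,-0.006,0.15,0,0,0],[0.7,0,-0.006,0.3,0,0,0],[0.7,0,-0.006,0.45,0,0,0],[0.7,0,-0.006,0.54,0,0,0],[0.7,0,-0.006,0.54,0,0,0],[0,0,-0.006,0.54,0,0,0],[0,0,-0.006,0.54,0,0,0],[0,0,-0.006,0.54,0,0,0],[0,0,-0.006,0.54,0,0,0],[0,0,-0.006,0.54,0,0,0],[0,0,-0.006,0.54,0,0,0]]], "force": 100}}

```text
time: 54.78
tool_pos: [0.5538, -0.1784, 0.1179]
tcp_rot: [0.028, 1.0, 0.001, 0.002]
wrist_force: [-0.7, 5.5, 4.2]
finger_gap: 0.033
```

Run:
```python
from cyl import *
rk()
```

```text
t 54.77 [ 0.5538 -0.1784  0.1179] head 3.0862 z [ 0.003  0.002 -1.   ] F [-0.7  5.5  4.2] gap 0.033
rack xy -0.0244 -0.1584
```

Request:
{"op": "arm_command", "data": {"deltas": [[[0,0,0,-0.05,0,0,0],[0,0,0,-0.1,0,0,0],[0,0,0,-0.18,0,0,0],[0,0,0,-0.26,0,0,0],[0,0,0,-0.34,0,0,0],[0,0,0,-0.42,0,0,0],[0,0,0,-0.5,0,0,0],[0,0,0,-0.56,0,0,0],[0,0,0,-0.56,0,0,0],[0,0,0,-0.56,0,0,0]]]}}

```text
time: 56.02
tool_pos: [0.5521, -0.1795, 0.2549]
tcp_rot: [0.028, 1.0, -0.0, -0.0]
wrist_force: [0.3, 0.6, -1.4]
finger_gap: 0.0324
```

Run:
```python
from cyl import *
rk(); snap('wrist','w21.png'); print([proj('w21.png',W(Q,(-.027,y,.092))) .round(1).tolist() for y in (-.155,-.135)])
blobs('w21.png',60,60); row(0,[*W(Q,(-.11,.02,0))[:2],.29],Rh(np.pi+Q[2]))
```

```text
t 56.02 [ 0.5521 -0.1795  0.2549] head 3.0862 z [-0.001 -0.    -1.   ] F [ 0.3  0.6 -1.4] gap 0.0324
rack xy -0.026 -0.1596
[[330.3, 219.6], [352.7, 219.5]]
[562, 175, 37, 19, 448] [579.9, 183.6] z.03: [0.5428 0.0861]
[350, 176, 20, 52, 273] [354.9, 193.3] z.03: [ 0.5396 -0.1477]
[382, 176, 63, 29, 402] [417.6, 189.1] z.03: [ 0.5389 -0.0821]
[472, 176, 49, 21, 409] [500.9, 185.2] z.03: [0.5398 0.0044]
[325, 212, 12, 18, 192] [330.5, 220.5] z.03: [ 0.5674 -0.1748]
[412, 222, 49, 47, 1660] [435.9, 245.4] z.03: [ 0.602 -0.061]
[515, 222, 63, 48, 2133] [546.2, 245.0] z.03: [0.6083 0.0596]
[617, 222, 23, 50, 895] [630.1, 246.9] z.03: [0.6157 0.1516]
[167, 240, 10, 13, 68] [171.4, 246.0] z.03: [ 0.5863 -0.3506]
[205, 261, 35, 47, 169] [227.3, 279.7] z.03: [ 0.6295 -0.2949]
[485, 274, 41, 29, 103] [505.7, 285.4] z.03: [0.6544 0.0198]
[0, 0.3354, 0.7179, -0.1419, 0.0001, -0.0006, -0.0001] rows>=3.2
```

The slide is shut: the roller, seen at (330.5,220.5), is where the shut position predicts. I'll carry the wedge around in front to the peg.

Request:
{"op": "arm_command", "data": {"deltas": [[[0,0.15,0,-0.1,0,0,0],[0,0.335,0.05,-0.14,0,0,0],[0,0.335,0.3,-0.14,0,0,0],[0,0.335,0.55,-0.14,0,0,0],[0,0.335,0.8,-0.14,0,0,0],[0,0.335,1.0,-0.14,0,0,0],[0,0.335,1.0,-0.14,0,0,0],[0,0.335,1.0,-0.14,0,0,0]]]}}

```text
time: 57.08
tool_pos: [0.4823, 0.0746, 0.2895]
tcp_rot: [0.027, 1.0, -0.0, -0.001]
wrist_force: [0.7, -0.5, -1.3]
finger_gap: 0.0322
```

Run:
```python
from cyl import *
rk(); row(0,[*W(Q,(-.095,.1675,0))[:2],.1685],Rh(3.0895))
```

```text
t 57.08 [0.4823 0.0746 0.2895] head 3.0868 z [-0.002 -0.001 -1.   ] F [ 0.7 -0.5 -1.3] gap 0.0322
rack xy -0.1097 0.0902
[0, -0.0598, 0.3094, 0.4839, -0.0003, -0.0005, -0.0009] rows>=2.3
```

Request:
{"op": "arm_command", "data": {"deltas": [[[0,-0.06,0.2,0,0,0,0],[0,-0.06,0.31,0.1,0,0,0],[0,-0.06,0.31,0.3,0,0,0],[0,-0.06,0.31,0.484,0,0,0],[0,-0.06,0.31,0.484,0,0,0],[0,-0.06,0.31,0.484,0,0,0],[0,-0.06,0.31,0.484,0,0,0]]]}}

```text
time: 57.95
tool_pos: [0.5037, 0.1512, 0.1726]
tcp_rot: [0.028, 1.0, 0.001, 0.002]
wrist_force: [-0.2, -0.7, -0.1]
finger_gap: 0.0319
```

Run:
```python
from cyl import *
rk(); row(0,[*W(Q,(-.095,.1665,0))[:2],.1685],Rh(3.0881)); row(0,[*W(Q,(-.0255,.1665,0))[:2],.1685],Rh(3.0881))
d=snap('wrist','w22.png'); cv2.imwrite('pics/w22c.png',cv2.resize(d['color'][180:400,220:430,::-1],None,fx=2.7,fy=2.7,interpolation=2))
```

```text
t 57.95 [0.5037 0.1512 0.1726] head 3.0855 z [ 0.005  0.001 -1.   ] F [-0.2 -0.7 -0.1] gap 0.0319
rack xy -0.0926 0.1679
[0, 0.0097, -0.0058, 0.0162, 0.0004, 0.0015, -0.0008] rows>=0.1
[0, -0.2683, -0.0055, 0.0175, 0.0004, 0.0015, -0.0008] rows>=1.1
```

View pics/w22c.png

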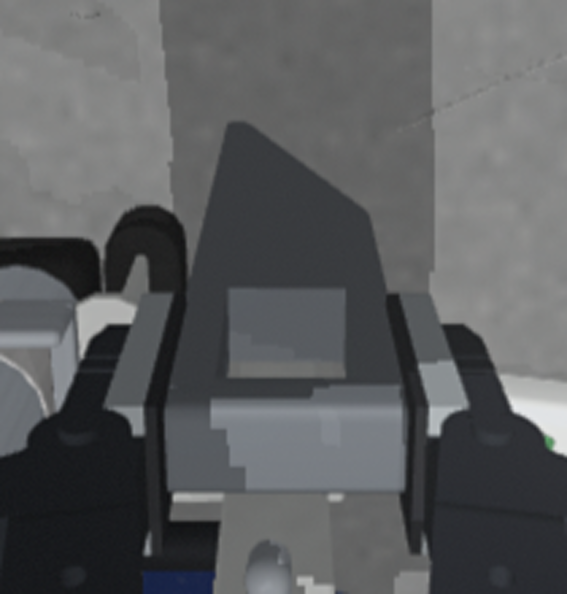

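The wedge hangs square in the jaws. The hook ball, at crop (268,568), is about 2.5 mm to -y of the wedge's middle, so I'll correct and slide it on.

Request:
{"op": "arm_command", "data": {"deltas": [[[0,0.01,-0.007,0.012,0,0,0],[0,0.01,-0.007,0.015,0,0,0],[0,0.01,-0.007,0.015,0,0,0],[0,0.01,-0.007,0.015,0,0,0]]]}}

```text
time: 58.5
tool_pos: [0.4992, 0.1498, 0.1657]
tcp_rot: [0.028, 1.0, -0.0, -0.0]
wrist_force: [0.3, 0.2, -1.5]
finger_gap: 0.0326
```

Run:
```python
from cyl import *
rk()
```

```text
t 58.5 [0.4992 0.1498 0.1657] head 3.0865 z [-0. -0. -1.] F [ 0.3  0.2 -1.5] gap 0.0326
rack xy -0.097 0.1663
```

Request:
{"op": "arm_command", "data": {"deltas": [[[0,0,0,-0.012,0,0,0],[0,0,0,-0.012,0,0,0],[0,-0.05,0,-0.012,0,0,0],[0,-0.1,0,-0.012,0,0,0],[0,-0.14,0,-0.012,0,0,0],[0,-0.18,0,-0.012,0,0,0],[0,-0.18,0,-0.012,0,0,0]]]}}

```text
time: 59.38
tool_pos: [0.5449, 0.1472, 0.1686]
tcp_rot: [0.028, 1.0, -0.0, -0.0]
wrist_force: [-0.1, -0.2, -0.9]
finger_gap: 0.033
```

Run:
```python
from cyl import *
rk()
```

```text
t 59.38 [0.5449 0.1472 0.1686] head 3.086 z [-0. -0. -1.] F [-0.1 -0.2 -0.9] gap 0.033
rack xy -0.0512 0.1662
```

No contact, and the hole is over the hook. I'll go on to the hanging point and lower it.

Request:
{"op": "arm_command", "data": {"deltas": [[[0,-0.05,0,0,0,0,0],[0,-0.1,0,0,0,0,0],[0,-0.1,0,0,0,0,0],[0,-0.1,0,0.02,0,0,0],[0,-0.1,0,0.04,0,0,0],[0,-0.1,0,0.056,0,0,0],[0,-0.1,0,0.064,0,0,0],[0,-0.1,0,0.064,0,0,0]]]}}

```text
time: 60.38
tool_pos: [0.5692, 0.146, 0.1529]
tcp_rot: [0.028, 1.0, 0.0, 0.0]
wrist_force: [-0.1, 1.0, -0.1]
finger_gap: 0.0327
```

Run:
```python
from cyl import *
rk()
```

```text
t 60.38 [0.5692 0.146  0.1529] head 3.0864 z [ 0.  0. -1.] F [-0.1  1.  -0.1] gap 0.0327
rack xy -0.0269 0.1664
```

Request:
{"op": "arm_command", "data": {"deltas": [[[0,0,0,0.006,0,0,0],[0,0,0,0.006,0,0,0],[0.5,0,0,0.006,0,0,0],[0.7,0,0,0.006,0,0,0],[0.7,0,0,0.006,0,0,0],[0.8,0,0,0.006,0,0,0],[0.8,0,0,0.006,0,0,0],[0.8,0,0,-0.1,0,0,0],[0.8,0,0,-0.3,0,0,0],[1,0,0,-0.48,0,0,0],[1,0,0,-0.48,0,0,0],[1,0,0,-0.48,0,0,0]]], "force": 40}}

```text
time: 61.88
tool_pos: [0.5689, 0.1459, 0.2722]
tcp_rot: [0.028, 1.0, -0.0, -0.0]
wrist_force: [0.3, -0.1, -0.0]
finger_gap: 0.0856
```

Run:
```python
from cyl import *
rk(); snap('wrist','w23.png')
a=cv2.cvtColor(cv2.imread('pics/w2.png'),6).astype(np.float32); b=cv2.cvtColor(cv2.imread('pics/w23.png'),6).astype(np.float32)
# compare wedge patch with the first hanging picture w2 at same place
t=a[225:262,295:356]; m=cv2.matchTemplate(b[150:350,200:450],t,cv2.TM_CCOEFF_NORMED); _,s,_,l=cv2.minMaxLoc(m); print('match',s,'at',(l[0]+200,l[1]+150),'was (295,225)')
for f in ('w2.png','w23.png'): print(f,proj(f,W(Q,(-.034,.164,.185))).round(1))
```

```text
t 61.88 [0.5689 0.1459 0.2722] head 3.0864 z [-0. -0. -1.] F [ 0.3 -0.1 -0. ] gap 0.0856
rack xy -0.0272 0.1663
match 0.9018000960350037 at (294, 223) was (295,225)
w2.png [323.9 236.7]
w23.png [321.6 237.2]
```

The wedge hangs where it first hung, within about 1 px. I'll back off for the final numeric checks.

Request:
{"op": "arm_command", "data": {"deltas": [[[1,0.1,-0.2,-0.1,0,0,0],[1,0.27,-0.45,-0.11,0,0,0],[1,0.27,-0.69,-0.11,0,0,0],[1,0.27,-0.69,-0.11,0,0,0],[1,0.27,-0.69,-0.11,0,0,0],[1,0.27,-0.69,-0.11,0,0,0]]]}}

```text
time: 62.68
tool_pos: [0.4923, -0.0215, 0.2993]
tcp_rot: [0.027, 1.0, 0.0, -0.001]
wrist_force: [0.5, -0.3, 0.9]
finger_gap: 0.0852
```

Run:
```python
from cyl import *
rk(); d=snap('wrist','w24.png'); snap('side','sd24.png')
for y in (.08,0,-.08): stand('w24.png',y)
print('roller shut/open',proj('w24.png',W(Q,(-.027,-.155,.092))).round(1),proj('w24.png',W(Q,(-.027,-.135,.092))).round(1)); blobs('w24.png',50,60)
a=cv2.cvtColor(cv2.imread('pics/w1.png'),6); b=cv2.cvtColor(cv2.imread('pics/w24.png'),6)
for f in ('w1.png','w24.png'): print(f,proj(f,[.55,.2,.02]),proj(f,[.5,-.4,.01]))
def mt(a,b,x,y,w,h,p=30):
    t=a[y:y+h,x:x+w]; y0,x0=max(y-p,0),max(x-p,0); m=cv2.matchTemplate(b[y0:y+h+p,x0:x+w+p],t,cv2.TM_CCOEFF_NORMED); _,s,_,l=cv2.minMaxLoc(m); return round(s,3),l[0]+x0-x,l[1]+y0-y
A=cv2.cvtColor(cv2.imread('pics/side0.png'),6); B=cv2.cvtColor(cv2.imread('pics/sd24.png'),6)
for n,r in dict(tape=(335,400,60,60),notebook=(375,375,70,60),greencup=(252,140,26,40),box=(272,185,30,30)).items(): print(n,mt(A,B,*r,12))
print('timer (scene)'); snap('scene','s24.png'); A=cv2.cvtColor(cv2.imread('pics/scene0.png'),6); B=cv2.cvtColor(cv2.imread('pics/s24.png'),6); print(mt(A,B,198,273,32,22,10), 'cup',mt(A,B,92,280,32,45,10))
```

```text
t 62.67 [ 0.4923 -0.0215  0.2993] head 3.0878 z [-0.001  0.001 -1.   ] F [ 0.5 -0.3  0.9] gap 0.0852
rack xy -0.0945 -0.0052
w24.png 0.08 front [390.6 232. ] 224 [90.0, 90.0, 91.0, 91.0, 90.0, 90.0, 90.0, 90.0, 91.0, 81.0, 46.0, 34.0, 34.0, 35.0, 35.0, 41.0] back [422.7 325.2] 311 [35.0, 34.0, 34.0, 34.0, 34.0, 34.0, 33.0, 34.0, 33.0, 33.0, 33.0, 33.0, 46.0, 56.0, 42.0, 40.0, 40.0, 39.0, 39.0, 40.0, 39.0, 39.0]
w24.png 0 front [329.2 232. ] 224 [122.0, 122.0, 123.0, 123.0, 123.0, 123.0, 123.0, 125.0, 127.0, 113.0, 62.0, 43.0, 43.0, 44.0, 47.0, 78.0] back [330.9 325.2] 311 [49.0, 49.0, 48.0, 48.0, 48.0, 47.0, 47.0, 47.0, 46.0, 46.0, 46.0, 45.0, 56.0, 82.0, 98.0, 99.0, 98.0, 98.0, 98.0, 99.0, 99.0, 98.0]
w24.png -0.08 front [267.8 232. ] 224 [121.0, 121.0, 122.0, 122.0, 123.0, 123.0, 123.0, 123.0, 123.0, 109.0, 57.0, 35.0, 36.0, 37.0, 42.0, 69.0] back [239.2 325.2] 311 [39.0, 39.0, 38.0, 38.0, 38.0, 38.0, 37.0, 37.0, 37.0, 37.0, 36.0, 36.0, 49.0, 79.0, 107.0, 123.0, 122.0, 119.0, 112.0, 96.0, 94.0, 94.0]
roller shut/open [185.  272.3] [203.7 272.3]
[273, 50, 63, 7, 198] [304.5, 53.4] z.03: [ 0.3361 -0.0347]
[224, 226, 61, 38, 640] [246.3, 239.4] z.03: [ 0.5364 -0.1206]
[289, 226, 20, 42, 264] [300.2, 237.1] z.03: [ 0.537  -0.0546]
[351, 226, 21, 15, 232] [360.4, 233.5] z.03: [0.5366 0.0188]
[374, 226, 62, 35, 608] [408.2, 237.7] z.03: [0.5451 0.0769]
[312, 235, 35, 15, 167] [327.4, 237.9] z.03: [ 0.5399 -0.0215]
[179, 266, 12, 15, 145] [184.8, 273.0] z.03: [ 0.576  -0.2033]
[224, 282, 37, 42, 1113] [242.2, 302.8] z.03: [ 0.6213 -0.1362]
[316, 282, 31, 41, 868] [331.8, 302.7] z.03: [ 0.6275 -0.0205]
[107, 297, 33, 34, 82] [126.3, 308.4] z.03: [ 0.621  -0.2877]
w1.png [507.3648071  225.38034981] [ 26.54883406 218.38331878]
w24.png [505.3234443  233.94405868] [ 25.7159025  218.95990477]
tape (0.995, 0, 0)
notebook (0.989, 0, 0)
greencup (0.998, 0, 0)
box (0.934, 0, 0)
timer (scene)
(0.869, -1, 0) cup (0.999, 0, 0)
```

```bash
python3 -c "
from rig import robot
print(robot.hand_in())"
```

```text
the job is handed in; nothing more can be done
None
```

The job is done and handed in at about 63 s of robot time. No verdict is reported.

**What I did:**
- I lifted the wedge off its peg and drove it fully down into the slot, where it held the slide open at about 0.020.
- I loaded all three cylinders, one to each bay. The right-hand one went to the right bay, the nearer left one to the middle bay and the far left one to the left bay.
- The middle cylinder had been knocked about 55 mm aside before I reached it, so I measured it again before gripping.
- It then stood 2–3 mm short of the back stop, so I regripped it, lifted it about 3 mm and pushed it home. I treated the left one the same way.
- I pulled the wedge, hung it back on its peg and backed the arm off.

**Last checks** (read from the pictures by script, as the 16 views were used up):
- **Slide:** the roller is within 1 px of where shut predicts.
- **Cylinders:** all three stand upright, with boot and cap edges within about 1 px of each other. The boots agree with the fitted home position, but all three caps read about 1.5 mm nearer the robot than predicted. I put that down to calibration.
- **Wedge:** it hangs where it first hung, to about 1 mm.
- **Other things:** the tape roll, the notebook, the white box and the green-capped jar match the first pictures with no shift. The timer matched less well (0.87, 1 px shift). I put that down to a cylinder having been moved out of the compared patch, but I did not confirm it. I did not settle whether the sample cup is the jar or the box.

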